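Pack the pill cases and the tablet tin into the tray

TASK

Pack the two L-shaped pill cases and the steel tablet tin into the cream tray, turned so that they fit together and all three lie flat on its floor with their handles up, then let go of everything. Leave the pill dispenser, the glass jar, the vial block and the bell where they are.

Things in the scene. Friction and masses are not known exactly. Their poses are not given: they have to be found in the camera images.
- tray_floor (a point): cream rectangular plastic tray, fixed. Site: centre of its inner floor, 4 mm above the sill; x along the long side, y along the short side, z up. Inner floor 185 mm (x) by 141 mm (y), 9 mm more each way than the tightly packed set; walls rise straight 7 mm above the floor, then flare out at 30 degrees from upright to a rim 16 mm above the floor, about 201 x 157 mm outside
- big_case_grip (a point): the larger white L-shaped pill case, about 190 g, 176 x 132 x 20 mm, arms 44 wide. Site: middle of its upright handle bar (44 long in x, 12 thick in y, 32 high on the 20 mm body), 36 mm above the underside; balances within 10 mm of it. x along the long arm and y along the short arm, away from the elbow; z up. From the point, mm: long arm x -75 to 101, y -26 to 18; rest of short arm x -75 to -31, y 18 to 106
- small_case_grip (a point): the smaller white L-shaped pill case, about 120 g, 132 x 88 x 20 mm, arms 44 wide. Site: middle of its upright handle bar (44 long in x, 12 thick in y, 32 high on the 20 mm body), 36 mm above the underside; balances within 10 mm of it. x along the long arm and y along the short arm, away from the elbow; z up. From the point, mm: long arm x -55 to 77, y -24 to 20; rest of short arm x -55 to -11, y 20 to 64
- tin_grip (a point): rectangular steel tablet tin, about 160 g: body 88 (x) by 44 (y) by 23 mm high, under a 3 mm thick lid of 107 x 63 mm that overhangs it by 9.5 mm all round, so in the tray the lid laps 3 mm above the cases beside it and they cannot be lowered past it. Site: middle of the handle bar on the lid's centre (44 long in x, 12 thick in y, 30 high), 41 mm above the underside; z up
- dispenser: bystander: round white twist-dial pill dispenser, 96 mm across, 50 mm high, loose; origin at the centre of its underside
- jar: bystander: clear glass jar with a steel lid, 72 mm across, 95 mm high, loose; origin at the centre of its underside
- vials: bystander: wooden block 50 x 130 mm (long along its y), 40 mm high, with three amber vials standing in it up to 87 mm, all one loose piece; origin at the centre of its underside
- bell: bystander: small white ceramic bell, 68 mm across, 73 mm high, loose; origin at the centre of its underside
Mind the look-alikes: they are no part of the job. What is shaped like the part that bears big_case_grip but turquoise is not meant.

How it is judged:
By the outcome, as a careful person would: the job done as asked, in the order asked, and still so for the second after the job is handed in, with the robot touching nothing.
It also fails if it takes over 72 s, if anything falls off the work surface, if the arm or the gripper's body presses on something with over 40 N, if the wrist force passes 120 N, or if a joint passes its speed limit or range.

ROBOT

A 6-joint arm with a two-finger parallel gripper is mounted at the origin on the work surface. World frame = base frame: x ahead of the robot, y to its left, z up, the work surface at z = 0. Lengths are in m, angles in rad, forces in N, time in s.
With the tool pointing down it reaches from about 0.35 to 0.725 m from the base axis. Payload 4.3 kg.
Tool frame: the origin (TCP) lies midway between the tips of the shut fingers; the grasp point (between the pads) lies 19 mm behind it (bot.tcp_to_grasp is the distance from the TCP to the grasp point, in m); z points along the fingers, y is the direction in which the jaws open and shut (so a half turn about z gives the same grasp; the last joint's range is limited). The gripper opens to 85 mm and grips with 20 to 120 N. Pads are 22 mm wide; open, the fingers measure 114 mm over their backs; the gripper's body (76 mm by 85 mm) begins 54 mm behind the grasp point. The pads swing forward as they close: fully open they stand 13 mm farther back than shut.
Start: joints at [-1.351, 0.377, 0.081, 1.274, 0, 1.46], TCP at [0.186, -0.544, 0.231] pointing down, gripper open.
Joint ranges: [-2.72, 2.72], [-0.84, 1.66], [-1.02, 1.22], [-1.77, 2.12], [-1.37, 1.28], [-3.14, 3.14]. Speed limits (rad/s): [2.57, 2.57, 3.14, 3.14, 3.14, 3.14].

INTERFACE

Orientations are given as a 3x3 rotation matrix whose columns are the frame's x, y, z axes.
In Python, from plant import bot gives the robot as it stands.
- The arm moves only by the tool move_arm, never from a script. Its argument "moves" is a list of rows, each a list of 5 numbers: the opening, from -1 (shut) to 1 (fully open), then the shift along the tool's x, y, z in cm, then the turn about the tool's z in degrees. A call has 1 to 5 rows; each row shifts and turns the pose as measured when the row begins, along the tool's axes as they then stand; what a row does not reach is not made up. A row lasts 1/10 s, in which the tool goes at most 50 mm and 8.59 degrees, less where a joint would pass 70% of its speed; a pose out of reach is approached as far as the arm can. A call with a gripper value outside its range is refused whole. The fingers move at their own pace and stop on an object; the grip force is fixed at half the most. Time passes only in rows, so rows that do not move let the fingers close. It gives the time, the measured TCP pose, the force and the opening at its end, in the units of the state.
- bot.read_state(): the state, without advancing time (a new reading comes with each control period).
- bot.read_camera(name): name is "scene" or "top" or "wrist"; returns the picture (384x512x3 uint8, red, green, blue); there is no depth.
- bot.camera_info(name): a dict with "fx", "fy", "cx", "cy" (pixels), "world_to_cam" (4x4, takes a point from world to camera coordinates). Camera axes: x right, y down, z forward; pixel columns grow to the right and rows downward; lengths in m; the calibration is good to about 2 mm. The wrist camera is an equidistant fisheye: a pixel r from the principal point sees the ray r / f radians off the axis. A picture is of the moment at which its call begins: read the wrist's pose just before it. camera_info takes no time and is no camera call; for the wrist camera it gives the pose at the moment of the call.
- bot.finish_job(): hands the job in, once; it reports no verdict.
The state is a dict: "t": time; "joints": joint angles; "joint_velocities": joint speeds; "tau": joint torques, N m; "tcp_pos": TCP position; "tcp_rot": TCP orientation; "force": force on the tool from outside, world axes, zero at the start; "moment": the same for the moment, N m; "gripper_width": finger opening in m.
Only numpy, scipy, OpenCV 4.12 (cv2) and the standard library are available. Lean on these libraries where they do the work, as an engineer would, in place of code of your own. Each camera call takes 0.05 s, during which the arm holds its last target.

## Working session

There is one attempt and no reset: what is moved stays moved. The work goes in short steps, Python scripts to look and compute and a tool call to move; the robot and the scene stay as the last step left them, time stands still between calls to the robot, and variables do not carry over. Pictures are saved under pics/ and viewed, and the job is handed in when it is done.

Besides the shell and the picture viewer there is one more tool, called by a JSON object that holds its "api" and its "payload", one argument or row to a line. move_arm: Moves the arm, as the interface text tells. Its arguments: {"type":"object","properties":{"moves":{"type":"array"}},"required":["moves"]}

```bash
ls; mkdir -p pics; python3 - <<'E'
from plant import bot
import cv2
for n in ["top","scene"]:
    im=bot.read_camera(n); cv2.imwrite(f"pics/{n}0.png",im[:,:,::-1])
    ci=bot.camera_info(n); print(n,ci)
s=bot.read_state(); print(s)
E
```

```text
pics
top {'fx': 417.8774635889411, 'fy': 417.8774635889411, 'cx': 254.86340342784547, 'cy': 194.71381084939702, 'world_to_cam': array([[ 0.02017686, -0.99976354,  0.00810908, -0.08265375],
       [-0.99767698, -0.02066126, -0.06491337,  0.57721318],
       [ 0.06506557, -0.0067805 , -0.99785795,  1.39536445],
       [ 0.        ,  0.        ,  0.        ,  1.        ]])}
scene {'fx': 360.28546065108134, 'fy': 360.28546065108134, 'cx': 261.40991593485705, 'cy': 192.64101858954092, 'world_to_cam': array([[ 0.04844893,  0.9988145 ,  0.00472078,  0.03466325],
       [ 0.77189014, -0.03444122, -0.63482235, -0.40203523],
       [-0.63390718,  0.03440039, -0.77264371,  1.71320319],
       [ 0.        ,  0.        ,  0.        ,  1.        ]])}
{'t': 0.1, 'joints': array([-1.35131826e+00,  3.78027865e-01,  7.97858422e-02,  1.27440681e+00,
        1.51204535e-05,  1.46053689e+00]), 'joint_velocities': array([ 0.00024306, -0.00089039,  0.00406323,  0.0001497 , -0.00022718,
       -0.0008174 ]), 'tau': array([ 1.38974356e-03, -4.64690959e+01,  2.70583069e+01,  1.20764654e-02,
       -1.72649238e-04,  1.89315153e-05]), 'tcp_pos': array([ 0.18608718, -0.5434427 ,  0.2304429 ]), 'tcp_rot': array([[ 9.46127421e-01,  3.23794306e-01, -3.88569999e-04],
       [ 3.23794465e-01, -9.46125712e-01,  1.81135727e-03],
       [ 2.18871103e-04, -1.83959160e-03, -9.99998284e-01]]), 'force': array([-0.60979816, -0.05939682,  1.04707948]), 'moment': array([ 0.01703833,  0.00717298, -0.02228313]), 'gripper_width': 0.08535024502428822}
```

View pics/top0.png

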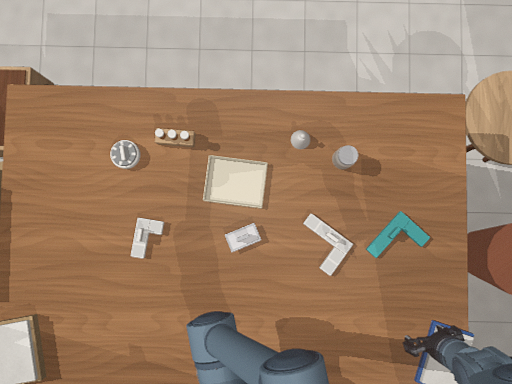

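View pics/scene0.png

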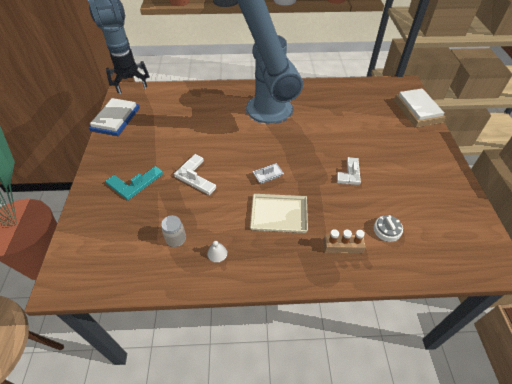

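```bash
python3 - <<'E'
import cv2
im=cv2.imread("pics/top0.png")
c=im[20:280,100:400]; cv2.imwrite("pics/top0z.png",cv2.resize(c,(690,598),interpolation=cv2.INTER_CUBIC))
E
```

```text
(no output)
```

View pics/top0z.png

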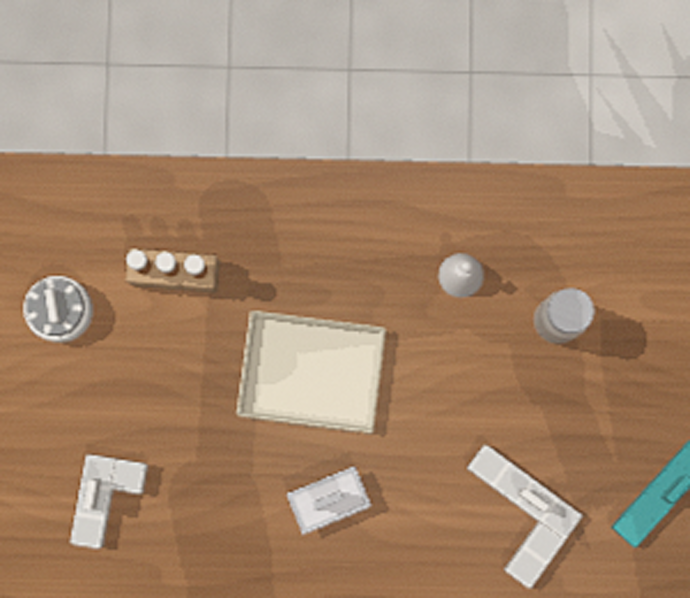

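The white L at top (330,243) is the larger case; the turquoise L at (398,235) has the same shape but the wrong colour. The smaller white L is at (147,238), the tin at (243,237) and the tray at (236,182). I'll measure all of them coarsely from the top view.

```bash
cat > h.py <<'E'
import numpy as np, cv2
from plant import bot
def ray(ci,uv,fish=False):
    uv=np.atleast_2d(np.array(uv,float)); x=(uv[:,0]-ci['cx'])/ci['fx']; y=(uv[:,1]-ci['cy'])/ci['fy']
    if fish:
        r=np.hypot(x,y)+1e-12; s=np.sin(r)/r; d=np.c_[x*s,y*s,np.cos(r)]
    else: d=np.c_[x,y,np.ones(len(x))]
    T=ci['world_to_cam']; R=T[:3,:3]; c=-R.T@T[:3,3]
    return c,d@R
def onplane(ci,uv,z,fish=False):
    c,d=ray(ci,uv,fish); return c+d*((z-c[2])/d[:,2])[:,None]
def proj(ci,P,fish=False):
    P=np.atleast_2d(P); T=ci['world_to_cam']; q=P@T[:3,:3].T+T[:3,3]
    if not fish: return np.c_[q[:,0]/q[:,2]*ci['fx']+ci['cx'],q[:,1]/q[:,2]*ci['fy']+ci['cy']]
    rr=np.hypot(q[:,0],q[:,1])+1e-12; th=np.arctan2(rr,q[:,2]); return np.c_[q[:,0]/rr*th*ci['fx']+ci['cx'],q[:,1]/rr*th*ci['fy']+ci['cy']]
def snap(name,fn,scale=1.5):
    ci=bot.camera_info(name); im=bot.read_camera(name)[:,:,::-1].copy(); cv2.imwrite('pics/raw_'+fn+'.png',im)
    np.save('pics/'+fn+'.npy',ci['world_to_cam'])
    cv2.imwrite('pics/'+fn+'.png',cv2.resize(im,None,fx=scale,fy=scale,interpolation=cv2.INTER_CUBIC)); return ci,im
E
python3 - <<'E'
from h import *
ci=bot.camera_info('top')
pts={'big handle':((334,236),.052),'big elbow':((353,241),.02),'big longend':((308,217),.02),'big shortend':((326,272),.02),
'small handle':((141,234),.052),'small elbow':((137,219),.02),'small longend':((137,256),.02),'small shortend':((162,227),.02),
'tin':((244,237),.056),'tray':((236,182),.01),'trayTL':((209,156),.02),'trayTR':((267,163),.02),'trayBR':((263,208),.02),'trayBL':((204,200),.02)}
for k,(p,z) in pts.items():
    P=onplane(ci,p,z)[0]; print(k,P.round(3),np.hypot(P[0],P[1]).round(3))
ci,im=snap('wrist','w0'); print(ci)
E
```

```text
big handle [ 0.446 -0.334  0.052] 0.557
big elbow [ 0.43  -0.404  0.02 ] 0.59
big longend [ 0.507 -0.252  0.02 ] 0.566
big shortend [ 0.324 -0.314  0.02 ] 0.452
small handle [0.44  0.3   0.052] 0.532
small elbow [0.489 0.324 0.02 ] 0.586
small longend [0.365 0.319 0.02 ] 0.485
small shortend [0.464 0.239 0.02 ] 0.522
tin [ 0.437 -0.038  0.056] 0.439
tray [ 0.622 -0.006  0.01 ] 0.622
trayTL [0.707 0.088 0.02 ] 0.713
trayTR [ 0.688 -0.11   0.02 ] 0.696
trayBR [ 0.534 -0.099  0.02 ] 0.543
trayBL [0.557 0.101 0.02 ] 0.566
{'fx': 297.3186396354542, 'fy': 297.3186396354542, 'cx': 252.85718056521176, 'cy': 194.04656687219244, 'world_to_cam': array([[ 0.32378432, -0.94612738, -0.0025881 , -0.57423754],
       [-0.90601214, -0.31084185,  0.28726181, -0.03723285],
       [-0.27259076, -0.09066602, -0.95784861,  0.37978921],
       [ 0.        ,  0.        ,  0.        ,  1.        ]])}
```

View pics/w0.png

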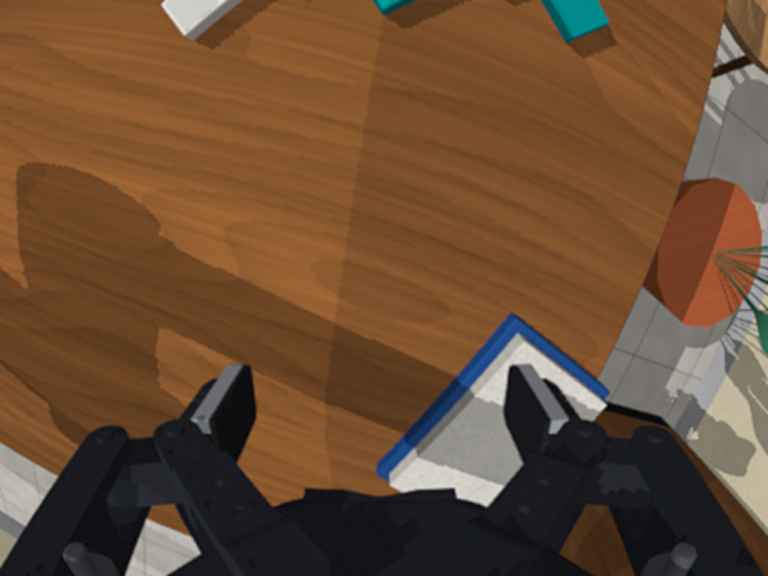

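```bash
cat >> h.py <<'E'
def yaw(R): return np.degrees(np.arctan2(R[1,0],R[0,0]))
def plan(p,yd,op=1.0,step=4.5,turn=8.5,rowsmax=60):
    """print rows from the present pose to TCP p, tool yaw yd (deg)"""
    s=bot.read_state(); p0=s['tcp_pos']; y0=yaw(s['tcp_rot']); p=np.array(p,float)
    d=p-p0; dy=(yd-y0+180)%360-180
    n=max(int(np.ceil(np.linalg.norm(d)*100/step)),int(np.ceil(abs(dy)/turn)),1)
    print('t',round(s['t'],2),'at',p0.round(4),'yaw',round(y0,2),'rows',n,'j',s['joints'].round(2))
    rows=[];P=p0.copy();Y=y0
    for i in range(n):
        # tool z down: turn about tool z by +a lowers world yaw by a
        tgt=p0+d*(i+1)/n; e=tgt-P; a=np.radians(Y); tx=np.array([np.cos(a),np.sin(a)]); ty=np.array([np.sin(a),-np.cos(a)])
        r=[op,round(float(e[:2]@tx)*100,2),round(float(e[:2]@ty)*100,2),round(float(-e[2])*100,2),round(float(-(y0+dy*(i+1)/n-Y)),2)]
        P=P+np.array([*(tx*r[1]+ty*r[2]),-r[3]])/100; Y-=r[4]; rows.append(r)
    for i in range(0,n,5): print(rows[i:i+5])
E
python3 - <<'E'
from h import *
ci=bot.camera_info('wrist'); T=ci['world_to_cam']; c=-T[:3,:3].T@T[:3,3]; s=bot.read_state()
print('cam in tool',(s['tcp_rot'].T@(c-s['tcp_pos'])).round(4),'cam axes in tool\n',(T[:3,:3]@s['tcp_rot']).round(3))
plan([0.43,-0.34,0.23],63)
E
```

```text
cam in tool [ 0.0733  0.0005 -0.1425] cam axes in tool
 [[-0.     1.     0.001]
 [-0.958  0.    -0.287]
 [-0.287 -0.001  0.958]]
t 0.15 at [ 0.1861 -0.5435  0.2306] yaw 18.9 rows 8 j [-1.35  0.38  0.08  1.27  0.    1.46]
[[1.0, 3.71, -1.42, 0.01, -5.51], [1.0, 3.83, -1.06, 0.0, -5.52], [1.0, 3.91, -0.68, 0.01, -5.51], [1.0, 3.96, -0.31, 0.01, -5.51], [1.0, 3.96, 0.08, 0.01, -5.52]]
[[1.0, 3.95, 0.46, 0.0, -5.51], [1.0, 3.88, 0.83, 0.01, -5.51], [1.0, 3.78, 1.2, 0.01, -5.51]]
```

{"api": "move_arm", "payload": {
  "moves": [
    [1,3.7,-1.4,0,-5.5],
    [1,3.8,-1.1,0,-5.5],
    [1,3.9,-0.7,0,-5.5],
    [1,4.0,-0.3,0,-5.5],
    [1,4.0,0.1,0,-5.5]
  ]
}}

```text
t: 0.65
tcp_pos: [0.3386, -0.4144, 0.228]
tcp_rot: [[0.684, 0.729, -0.003], [0.729, -0.684, 0.003], [0.001, -0.004, -1.0]]
force: [0.7, -0.5, 0.3]
gripper_width: 0.0853
```

{"api": "move_arm", "payload": {
  "moves": [
    [1,4.0,0.5,0,-5.5],
    [1,3.9,0.8,0,-5.5],
    [1,3.8,1.2,0,-5.5],
    [1,0,0,0,0]
  ]
}}

```text
t: 1.05
tcp_pos: [0.4354, -0.3289, 0.2268]
tcp_rot: [[0.431, 0.902, -0.003], [0.902, -0.431, 0.006], [0.004, -0.005, -1.0]]
force: [-0.8, -0.8, -0.4]
gripper_width: 0.0851
```

```bash
python3 - <<'E'
from h import *
snap('wrist','w1'); plan([0.43,-0.34,0.23],63)
E
```

```text
t 1.1 at [ 0.434  -0.3303  0.2268] yaw 64.26 rows 1 j [-0.77  0.32 -0.01  1.25  0.    1.25]
[[1.0, -1.05, 0.06, -0.32, 1.26]]
```

View pics/w1.png

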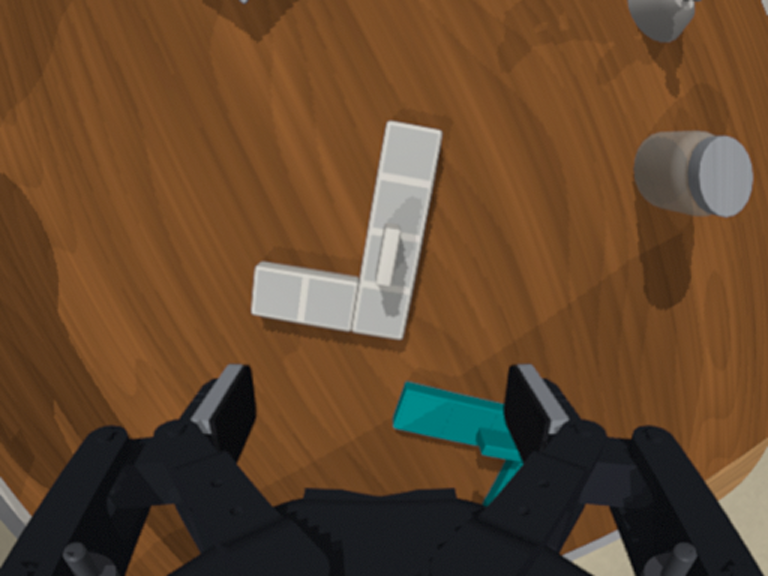

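The white L, with its handle at display (389,257), is the one meant. The turquoise L at (460,420) is the look-alike.

```bash
cat >> h.py <<'E'
def load(name,fn):
    ci=dict(bot.camera_info(name)); ci['world_to_cam']=np.load('pics/'+fn+'.npy'); return ci,cv2.imread('pics/raw_'+fn+'.png')
def whitemask(im,vmin=110,smax=70):
    h=cv2.cvtColor(im,cv2.COLOR_BGR2HSV); return ((h[:,:,2]>vmin)&(h[:,:,1]<smax)).astype(np.uint8)*255
def contour_at(mask,uv):
    m=cv2.morphologyEx(mask,cv2.MORPH_CLOSE,np.ones((5,5)))
    cs,_=cv2.findContours(m,cv2.RETR_EXTERNAL,cv2.CHAIN_APPROX_NONE)
    cs=[c for c in cs if cv2.contourArea(c)>100]
    return max(cs,key=lambda c: cv2.pointPolygonTest(c,uv,True))
def corners(c,eps=5):
    """polygon, each side refitted by a line through its contour points"""
    ap=cv2.approxPolyDP(c,eps,True)[:,0].astype(float); pts=c[:,0].astype(float); n=len(ap)
    L=[]
    for i in range(n):
        a,b=ap[i],ap[(i+1)%n]; l=np.linalg.norm(b-a); u=(b-a)/l; t=(pts-a)@u; dd=np.abs((pts-a)@np.array([-u[1],u[0]]))
        q=pts[(t>.12*l)&(t<.88*l)&(dd<3)]
        vx,vy,x,y=cv2.fitLine(q.astype(np.float32),cv2.DIST_L1,0,.01,.01).ravel(); L.append((np.array([vx,vy]),np.array([x,y])))
    out=[]
    for i in range(n):
        (d1,p1),(d2,p2)=L[i-1],L[i]; k=np.linalg.solve(np.c_[d1,-d2],p2-p1); out.append(p1+d1*k[0])
    return np.array(out)
E
python3 - <<'E'
from h import *
ci,im=load('wrist','w1'); m=whitemask(im); c=contour_at(m,(260.,150.))
k=corners(c); print(k.round(1))
v=im.copy(); cv2.drawContours(v,[c],-1,(0,0,255),1)
for p in k: cv2.circle(v,tuple(int(x) for x in p.round()),2,(0,255,0),-1)
v=cv2.resize(v[70:240,150:320],None,fx=3.5,fy=3.5); cv2.imwrite('pics/w1c.png',v)
for z in (.0,.02):
    P=onplane(ci,k,z,True); print(P.round(4)[:,:2].tolist(), (np.linalg.norm(P-np.roll(P,-1,0),axis=1)*1000).round(1))
E
```

```text
[[294.6  86.9]
 [257.7  79.5]
 [239.7 184.6]
 [170.2 173.5]
 [167.2 209.2]
 [267.8 226.3]]
[[0.5242, -0.2602], [0.487, -0.233], [0.409, -0.343], [0.3333, -0.2899], [0.3045, -0.3311], [0.4174, -0.4112]] [ 46.1 134.8  92.5  50.2 138.4 185. ]
[[0.5211, -0.2604], [0.4859, -0.2347], [0.4122, -0.3388], [0.3406, -0.2886], [0.3134, -0.3275], [0.4201, -0.4033]] [ 43.6 127.5  87.5  47.5 130.9 175. ]
```

View pics/w1c.png

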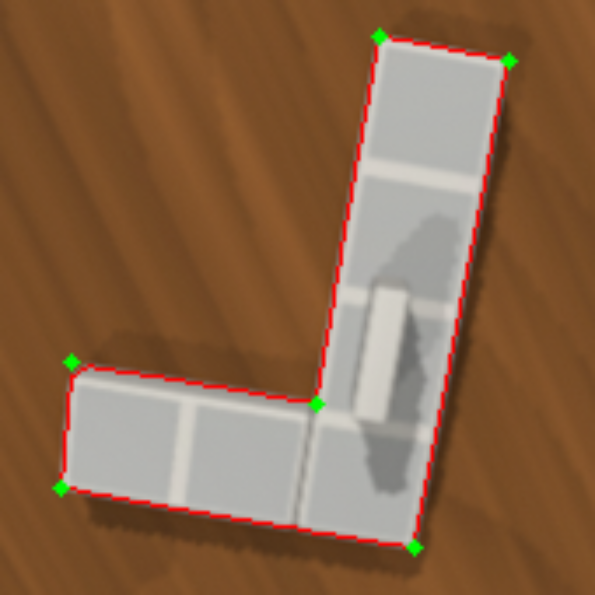

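```bash
python3 - <<'E'
from h import *
ci,im=load('wrist','w1')
q=np.array([[375,285],[408,292],[386,422],[358,413]])/3.5+[150,70]
P=onplane(ci,q,.052,True); print(P.round(4),P.mean(0).round(4)); print((np.linalg.norm(P-np.roll(P,-1,0),axis=1)*1000).round(1))
d=P[0]+P[1]-P[2]-P[3]; print(np.degrees(np.arctan2(d[1],d[0])))
plan([0.442,-0.327,0.10],54.7,op=0)
E
```

```text
[[ 0.4505 -0.3069  0.052 ]
 [ 0.4587 -0.3132  0.052 ]
 [ 0.4348 -0.3479  0.052 ]
 [ 0.4281 -0.3414  0.052 ]] [ 0.443  -0.3274  0.052 ]
[10.4 42.1  9.4 41.2]
56.30765793683396
t 1.1 at [ 0.434  -0.3303  0.2268] yaw 64.26 rows 3 j [-0.77  0.32 -0.01  1.25  0.    1.25]
[[0, 0.22, 0.19, 4.23, 3.19], [0, 0.22, 0.18, 4.22, 3.19], [0, 0.24, 0.17, 4.23, 3.18]]
```

{"api": "move_arm", "payload": {
  "moves": [
    [0,0.2,0.2,4.2,3.2],
    [0,0.2,0.2,4.2,3.2],
    [0,0.2,0.2,4.2,3.2],
    [0,0,0,0,0]
  ]
}}

```text
t: 1.5
tcp_pos: [0.4409, -0.3309, 0.0989]
tcp_rot: [[0.588, 0.809, -0.002], [0.809, -0.588, 0.0], [-0.001, -0.002, -1.0]]
force: [-1.0, 0.1, -0.8]
gripper_width: 0.0427
```

```bash
python3 - <<'E'
from h import *
snap('wrist','w2'); plan([0.4424,-0.327,0.023],54.8,op=0)
E
```

```text
t 1.55 at [ 0.4424 -0.3326  0.102 ] yaw 54.05 rows 2 j [-0.76  0.4  -0.23  0.94 -0.    1.44]
[[0, 0.23, -0.16, 3.95, -0.37], [0, 0.22, -0.16, 3.95, -0.38]]
```

View pics/w2.png

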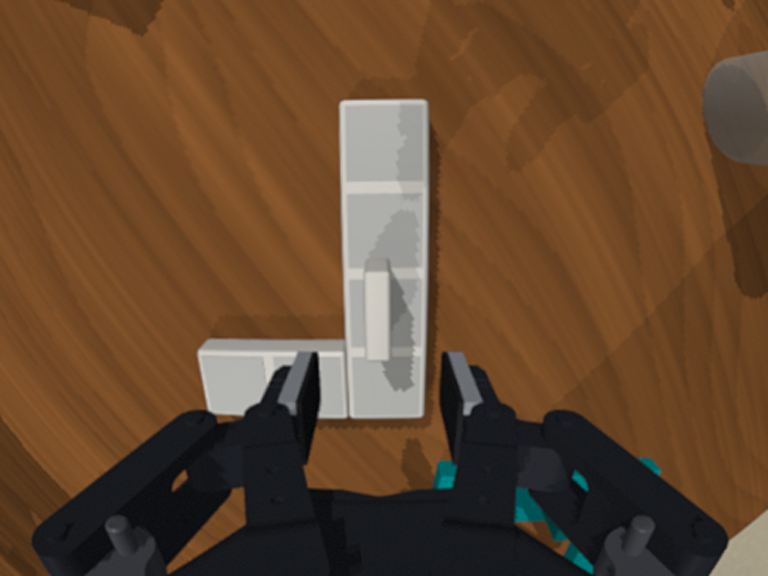

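{"api": "move_arm", "payload": {
  "moves": [
    [0,0.25,-0.15,3.0,-0.3],
    [0,0.25,-0.15,3.0,-0.3],
    [0,0,0,1.0,0],
    [0,0,0,0,0]
  ]
}}

```text
t: 1.95
tcp_pos: [0.4466, -0.3351, 0.0404]
tcp_rot: [[0.579, 0.815, 0.011], [0.815, -0.579, -0.014], [-0.005, 0.017, -1.0]]
force: [0.1, -0.7, 0.5]
gripper_width: 0.0425
```

```bash
python3 - <<'E'
from h import *
snap('wrist','w3'); plan([0.4424,-0.327,0.024],54.8,op=0)
E
```

```text
t 2.0 at [ 0.4472 -0.3356  0.0412] yaw 54.58 rows 1 j [-0.76  0.46 -0.31  0.78 -0.    1.43]
[[0, 0.43, -0.89, 1.72, -0.22]]
```

View pics/w3.png

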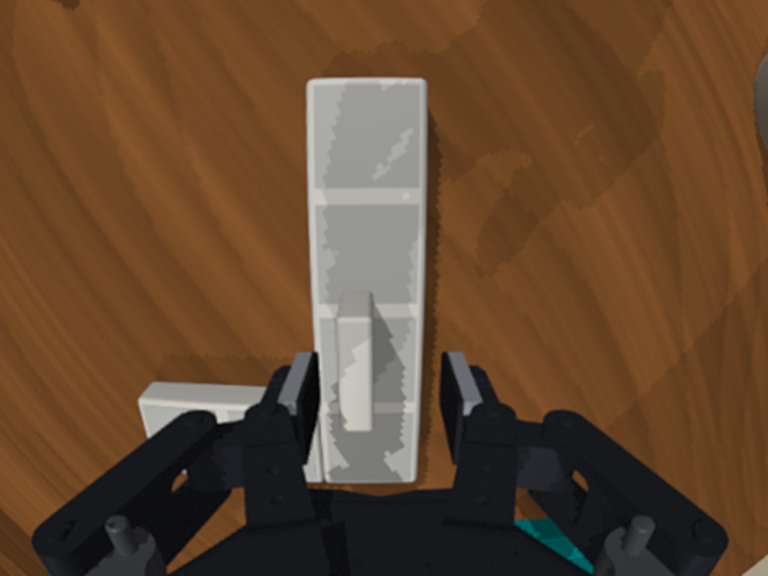

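{"api": "move_arm", "payload": {
  "moves": [
    [0,0.3,-0.9,0.3,0],
    [0,0,0,0,0],
    [0,0,0,0,0]
  ]
}}

```text
t: 2.3
tcp_pos: [0.4436, -0.3305, 0.0429]
tcp_rot: [[0.58, 0.815, 0.017], [0.815, -0.58, -0.021], [-0.007, 0.026, -1.0]]
force: [0.7, -0.2, 0.4]
gripper_width: 0.0425
```

```bash
python3 - <<'E'
from h import *
plan([0.4424,-0.327,0.024],54.8,op=0); print(bot.read_state()['tcp_rot'][:,2])
E
```

```text
t 2.3 at [ 0.4436 -0.3305  0.0429] yaw 54.56 rows 1 j [-0.75  0.44 -0.34  0.76 -0.    1.44]
[[0, 0.21, -0.3, 1.89, -0.24]]
[ 0.01744279 -0.02055047 -0.99963665]
```

{"api": "move_arm", "payload": {
  "moves": [
    [0,0,0,0,0],
    [0,0,0,0,0]
  ]
}}

```text
t: 2.5
tcp_pos: [0.4443, -0.331, 0.0443]
tcp_rot: [[0.58, 0.815, 0.019], [0.815, -0.579, -0.022], [-0.007, 0.028, -1.0]]
force: [0.2, 0.5, -0.5]
gripper_width: 0.043
```

{"api": "move_arm", "payload": {
  "moves": [
    [0,0,0,1.0,0]
  ]
}}

```text
t: 2.6
tcp_pos: [0.4457, -0.3322, 0.0354]
tcp_rot: [[0.58, 0.815, 0.021], [0.815, -0.579, -0.024], [-0.007, 0.032, -0.999]]
force: [0.7, -0.4, 1.0]
gripper_width: 0.0431
```

{"api": "move_arm", "payload": {
  "moves": [
    [0,0,0,0,0]
  ]
}}

```text
t: 2.7
tcp_pos: [0.4448, -0.3314, 0.0339]
tcp_rot: [[0.58, 0.815, 0.02], [0.815, -0.579, -0.023], [-0.007, 0.029, -1.0]]
force: [-0.8, 0.3, 0.3]
gripper_width: 0.043
```

```bash
python3 - <<'E'
from h import *
plan([0.4424,-0.327,0.024],54.8,op=0); print(bot.read_state()['tcp_rot'][:,2],bot.read_state()['joint_velocities'].round(3))
E
```

```text
t 2.7 at [ 0.4448 -0.3314  0.0339] yaw 54.58 rows 1 j [-0.75  0.45 -0.35  0.74 -0.    1.44]
[[0, 0.22, -0.46, 0.99, -0.22]]
[ 0.01962204 -0.02268053 -0.99955018] [ 0.001 -0.018  0.024  0.014  0.001 -0.001]
```

{"api": "move_arm", "payload": {
  "moves": [
    [0,0.2,-0.5,0.8,0],
    [0,0,-0.1,0.2,0]
  ]
}}

```text
t: 2.9
tcp_pos: [0.441, -0.3261, 0.0224]
tcp_rot: [[0.58, 0.815, 0.019], [0.815, -0.579, -0.022], [-0.007, 0.028, -1.0]]
force: [0.3, 1.3, -0.4]
gripper_width: 0.0431
```

```bash
python3 - <<'E'
from h import *
plan([0.4424,-0.327,0.024],54.8,op=0)
snap('wrist','w4')
E
```

```text
t 2.9 at [ 0.441  -0.3261  0.0224] yaw 54.58 rows 1 j [-0.75  0.46 -0.38  0.71 -0.    1.44]
[[0, 0.01, 0.17, -0.16, -0.22]]
```

View pics/w4.png

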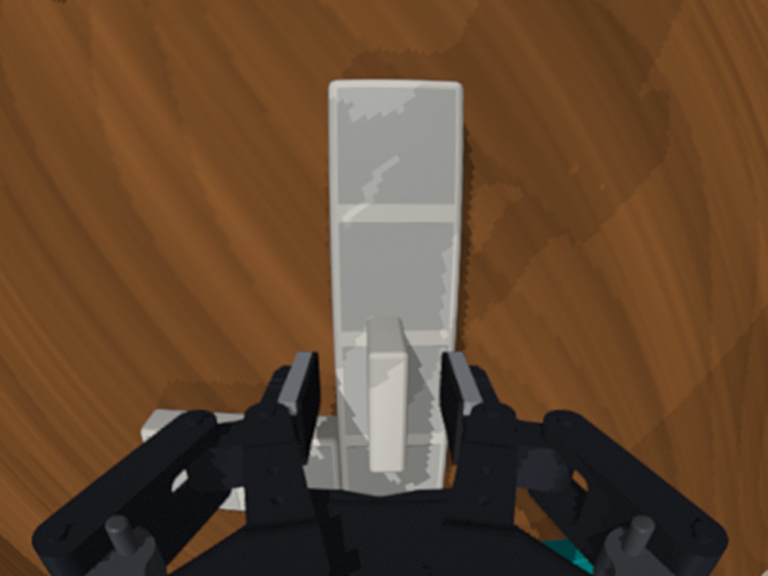

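{"api": "move_arm", "payload": {
  "moves": [
    [-1,0,0.1,-0.2,0],
    [-1,0,0,0,0],
    [-1,0,0,0,0],
    [-1,0,0,0,0]
  ]
}}

```text
t: 3.35
tcp_pos: [0.4416, -0.3268, 0.0256]
tcp_rot: [[0.579, 0.815, 0.018], [0.815, -0.579, -0.023], [-0.008, 0.028, -1.0]]
force: [-1.6, 0.1, 1.4]
gripper_width: 0.0111
```

{"api": "move_arm", "payload": {
  "moves": [
    [-1,0,0,0,0],
    [-1,0,0,-1.0,0],
    [-1,0,0,-2.0,0]
  ]
}}

```text
t: 3.65
tcp_pos: [0.439, -0.3241, 0.054]
tcp_rot: [[0.58, 0.815, 0.014], [0.815, -0.579, -0.018], [-0.007, 0.022, -1.0]]
force: [-0.4, 0.1, -0.9]
gripper_width: 0.011
```

```bash
python3 - <<'E'
from h import *
plan([0.46,-0.06,0.20],83,op=-1); s=bot.read_state();print(s['tcp_rot'][:,2],s['force'],s['moment'],s['gripper_width'])
snap('wrist','w5')
E
```

```text
t 3.65 at [ 0.439  -0.3241  0.054 ] yaw 54.58 rows 7 j [-0.75  0.42 -0.34  0.79 -0.    1.44]
[[-1, 3.25, -1.94, -2.09, -4.06], [-1, 3.38, -1.71, -2.08, -4.06], [-1, 3.49, -1.46, -2.09, -4.06], [-1, 3.58, -1.21, -2.08, -4.06], [-1, 3.66, -0.96, -2.09, -4.06]]
[[-1, 3.72, -0.69, -2.09, -4.06], [-1, 3.77, -0.43, -2.08, -4.06]]
[ 0.01401897 -0.01802234 -0.9997393 ] [-0.40048204  0.12178223 -0.92372978] [0.02559825 0.03385182 0.00809432] 0.010957517396139873
```

View pics/w5.png

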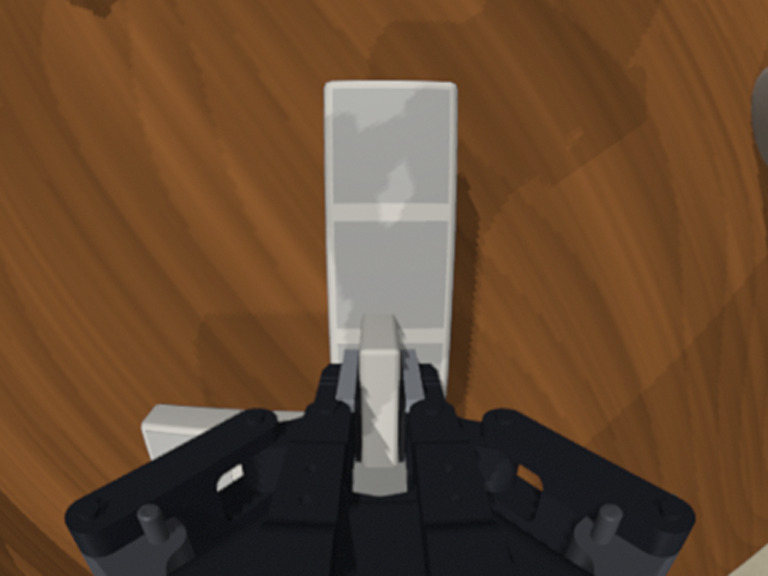

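```bash
python3 - <<'E'
from h import *
ci,im=load('wrist','w5')
s=bot.read_state(); R=s['tcp_rot'];p=s['tcp_pos']
q=np.array([[326,82],[456,82],[330,300],[452,300]])/1.5
c,d=ray(ci,q,True); n=R[:,2]; 
for zt in (.0056,):
    t=((p+n*zt-c)@n)/(d@n); P=(c+d*t[:,None]-p)@R; print((P*1000).round(1))
plan([0.42,-0.07,0.27],83,op=-1)
E
```

```text
[[ 99.6 -19.1   5.6]
 [ 99.9  22.4   5.6]
 [ 26.8 -19.    5.6]
 [ 26.9  22.8   5.6]]
t 3.7 at [ 0.4408 -0.3257  0.0579] yaw 54.59 rows 8 j [-0.75  0.42 -0.33  0.79 -0.    1.44]
[[-1, 2.45, -2.06, -2.65, -3.55], [-1, 2.58, -1.91, -2.65, -3.55], [-1, 2.69, -1.75, -2.66, -3.55], [-1, 2.79, -1.57, -2.65, -3.56], [-1, 2.89, -1.4, -2.65, -3.55]]
[[-1, 2.97, -1.22, -2.65, -3.55], [-1, 3.03, -1.03, -2.65, -3.55], [-1, 3.1, -0.84, -2.65, -3.55]]
```

{"api": "move_arm", "payload": {
  "moves": [
    [-1,2.4,-2.1,-2.7,-3.5],
    [-1,2.6,-1.9,-2.7,-3.5],
    [-1,2.7,-1.8,-2.7,-3.5],
    [-1,2.8,-1.6,-2.7,-3.6],
    [-1,2.9,-1.4,-2.7,-3.6]
  ]
}}

```text
t: 4.2
tcp_pos: [0.4241, -0.1612, 0.1911]
tcp_rot: [[0.3, 0.954, 0.019], [0.954, -0.3, -0.022], [-0.015, 0.025, -1.0]]
force: [0.9, 0.5, -2.5]
gripper_width: 0.0111
```

{"api": "move_arm", "payload": {
  "moves": [
    [-1,3.0,-1.2,-2.6,-3.5],
    [-1,3.0,-1.0,-2.6,-3.5],
    [-1,3.1,-0.8,-2.6,-3.5],
    [-1,0,0,0,0],
    [-1,0,0,0,0]
  ]
}}

```text
t: 4.7
tcp_pos: [0.4159, -0.0571, 0.2743]
tcp_rot: [[0.108, 0.994, 0.031], [0.994, -0.107, -0.023], [-0.019, 0.033, -0.999]]
force: [0.9, -0.7, -3.6]
gripper_width: 0.011
```

```bash
python3 - <<'E'
from h import *
plan([0.42,-0.07,0.27],83,op=-1); s=bot.read_state();print(s['tcp_rot'][:,2],s['force'],s['gripper_width'])
snap('wrist','w6')
E
```

```text
t 4.7 at [ 0.4159 -0.0571  0.2743] yaw 83.81 rows 1 j [-0.28  0.02 -0.25  1.26 -0.01  1.4 ]
[[-1, -1.24, 0.54, 0.43, 0.81]]
[ 0.03066081 -0.02274784 -0.99927096] [ 0.93686061 -0.74526289 -3.56607904] 0.01099156904470253
```

View pics/w6.png

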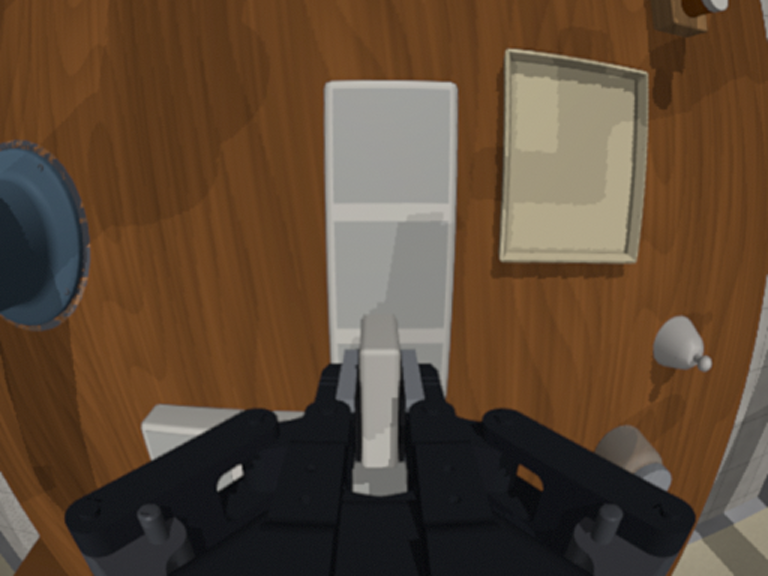

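```bash
cat > tray.py <<'E'
from h import *
def tray(fn,uv,name='wrist',smax=110,vmin=95,eps=5):
    f=name=='wrist'; ci,im=load(name,fn); h=cv2.cvtColor(im,cv2.COLOR_BGR2HSV)
    m=((h[:,:,2]>vmin)&(h[:,:,1]<smax)).astype(np.uint8)*255
    c=contour_at(m,uv); k=corners(c,eps)
    v=im.copy(); cv2.drawContours(v,[c],-1,(0,0,255),1)
    for p in k: cv2.circle(v,tuple(int(x) for x in p.round()),2,(0,255,0),-1)
    x0,y0,w,hh=cv2.boundingRect(c); v=v[max(0,y0-8):y0+hh+8,max(0,x0-8):x0+w+8]; cv2.imwrite('pics/'+fn+'_tray.png',cv2.resize(v,None,fx=3,fy=3))
    P=onplane(ci,k,.020,f); print(k.round(1).tolist()); print(P.round(4)[:,:2].tolist(),(np.linalg.norm(P-np.roll(P,-1,0),axis=1)*1000).round(1),'ctr',P.mean(0).round(4))
    e=np.roll(P,-1,0)-P; print('edge angles',np.degrees(np.arctan2(e[:,1],e[:,0])).round(2))
    return P
E
python3 - <<'E'
from tray import *
tray('w6',(380.,110.)); tray('top0_','x') if 0 else None
E
python3 - <<'E'
from tray import *
import shutil
shutil.copy('pics/top0.png','pics/raw_top0.png'); np.save('pics/top0.npy',bot.camera_info('top')['world_to_cam'])
tray('top0',(236.,182.),'top',eps=3)
E
```

```text
[[336.79998779296875, 30.399999618530273], [334.29998779296875, 173.5], [425.0, 175.3000030517578], [433.1000061035156, 46.79999923706055]]
[[0.5564, 0.1081], [0.537, -0.0922], [0.6927, -0.1101], [0.7147, 0.0912]] [201.3 156.7 202.5 159.2] ctr [ 0.6252 -0.0007  0.02  ]
edge angles [-95.52  -6.56  83.77 173.9 ]
[[208.60000610351562, 154.6999969482422], [202.10000610351562, 200.39999389648438], [261.29998779296875, 208.1999969482422], [263.6000061035156, 194.3000030517578], [266.0, 195.0], [263.1000061035156, 195.0], [267.5, 162.10000610351562]]
[[0.7118, 0.0892], [0.5557, 0.1069], [0.5335, -0.0934], [0.5808, -0.1004], [0.5785, -0.1086], [0.5783, -0.0986], [0.6909, -0.1114]] [157.1 201.6  47.9   8.4  10.  113.3 201.7] ctr [ 0.6042 -0.0452  0.02  ]
edge angles [ 173.5   -96.32   -8.43 -105.92   91.19   -6.5    84.05]
```

View pics/w6_tray.png

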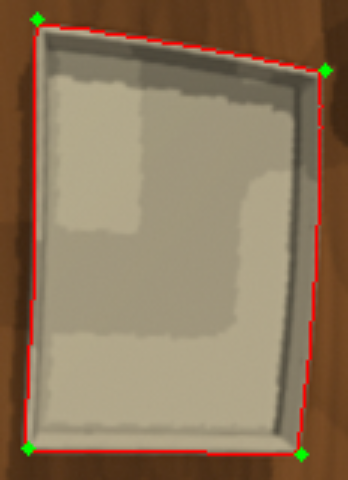

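```bash
python3 - <<'E'
from h import *
plan([0.66,-0.02,0.12],83.8,op=-1)
E
```

```text
t 4.75 at [ 0.416  -0.0572  0.2743] yaw 83.77 rows 7 j [-0.28  0.02 -0.25  1.26 -0.01  1.4 ]
[[-1, 0.91, 3.41, 2.2, -0.0], [-1, 0.9, 3.4, 2.21, -0.01], [-1, 0.91, 3.41, 2.2, -0.0], [-1, 0.91, 3.41, 2.21, -0.01], [-1, 0.9, 3.41, 2.2, -0.0]]
[[-1, 0.91, 3.41, 2.21, -0.01], [-1, 0.9, 3.4, 2.2, -0.0]]
```

{"api": "move_arm", "payload": {
  "moves": [
    [-1,0.9,3.4,2.0,0],
    [-1,0.9,3.4,2.0,0],
    [-1,0.9,3.4,2.0,0],
    [-1,0.9,3.4,2.0,0],
    [-1,0.9,3.4,2.0,0]
  ]
}}

```text
t: 5.25
tcp_pos: [0.5957, -0.0398, 0.1737]
tcp_rot: [[0.121, 0.992, 0.029], [0.992, -0.121, -0.025], [-0.021, 0.032, -0.999]]
force: [-0.4, -0.8, -1.1]
gripper_width: 0.0111
```

{"api": "move_arm", "payload": {
  "moves": [
    [-1,0.9,3.4,2.0,0],
    [-1,0.9,3.4,2.0,0],
    [-1,0,0,0,0],
    [-1,0,0,0,0]
  ]
}}

```text
t: 5.65
tcp_pos: [0.668, -0.0361, 0.119]
tcp_rot: [[0.129, 0.992, 0.013], [0.991, -0.129, -0.024], [-0.022, 0.016, -1.0]]
force: [0.4, 0.2, -1.6]
gripper_width: 0.011
```

```bash
python3 - <<'E'
from h import *
plan([0.6625,-0.0175,0.06],83.8,op=-1); s=bot.read_state();print(s['tcp_rot'][:,2],s['force'],s['gripper_width'])
snap('wrist','w7')
E
```

```text
t 5.65 at [ 0.668  -0.0361  0.119 ] yaw 82.59 rows 2 j [-0.14  0.6   0.15  1.1  -0.02  1.56]
[[-1, 0.89, -0.39, 2.95, -0.6], [-1, 0.89, -0.38, 2.95, -0.61]]
[ 0.01309203 -0.02370606 -0.99963324] [ 0.37585662  0.23194685 -1.61054504] 0.011035384027714793
```

View pics/w7.png

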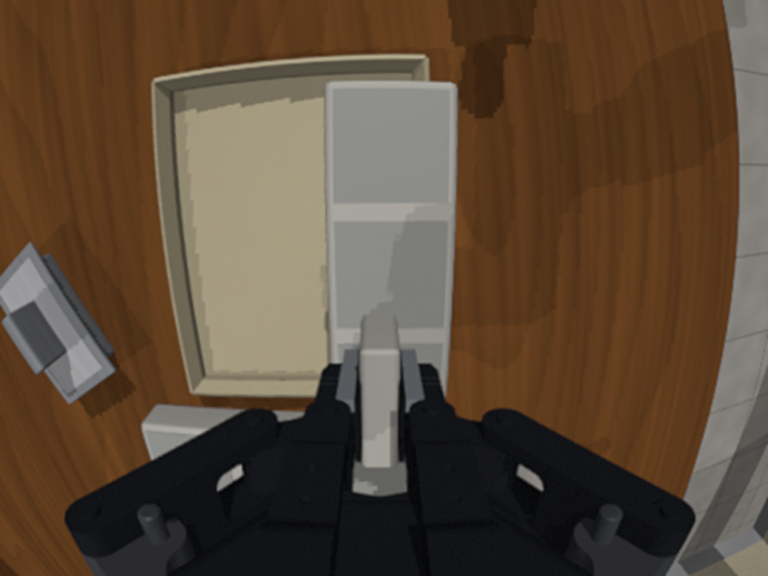

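```bash
python3 - <<'E'
from h import *
ci,im=load('wrist','w7')
k=np.array([[153,80],[428,57],[193,395]])/1.5
P=onplane(ci,k,.02,True); print(P.round(4)); e=P[1]-P[0]; print(np.linalg.norm(e)*1000,np.degrees(np.arctan2(e[1],e[0]))); e=P[0]-P[2]; print(np.linalg.norm(e)*1000,np.degrees(np.arctan2(e[1],e[0])))
# centre from near-left corner & far-left corner
a=np.radians(83.8); tx=np.array([np.cos(a),np.sin(a)]); ty=np.array([-tx[1],tx[0]])
print('centre from each', P[0,:2]-tx*.1005-ty*.0785, P[1,:2]-tx*.1005+ty*.0785, P[2,:2]+tx*.1005-ty*.0785)
E
```

```text
[[ 0.5585  0.104   0.02  ]
 [ 0.7118  0.0874  0.02  ]
 [ 0.5381 -0.0932  0.02  ]]
154.2345600511725 -6.19834539023755
198.32560642169142 84.10188483484588
centre from each [ 0.62563724 -0.00435395] [ 0.62288846 -0.00405086] [ 0.62696521 -0.00180532]
```

{"api": "move_arm", "payload": {
  "moves": [
    [-1,0.9,-0.5,2.0,-0.6],
    [-1,0.9,-0.4,2.0,-0.6],
    [-1,0,0,1.5,0],
    [-1,0,0,0,0]
  ]
}}

```text
t: 6.1
tcp_pos: [0.6587, -0.0218, 0.0655]
tcp_rot: [[0.113, 0.993, 0.015], [0.993, -0.113, -0.025], [-0.023, 0.018, -1.0]]
force: [-1.7, -0.2, -2.6]
gripper_width: 0.0109
```

```bash
python3 - <<'E'
from h import *
plan([0.663,-0.0185,0.055],83.9,op=-1); s=bot.read_state();print(s['tcp_rot'][:,2],s['force'],s['gripper_width'])
snap('wrist','w8')
E
```

```text
t 6.1 at [ 0.6587 -0.0218  0.0655] yaw 83.5 rows 1 j [-0.12  0.62  0.03  0.97 -0.02  1.57]
[[-1, 0.38, 0.39, 1.05, -0.4]]
[ 0.01526731 -0.02464971 -0.99957956] [-1.72162906 -0.20833495 -2.57589927] 0.010873389646551272
```

View pics/w8.png

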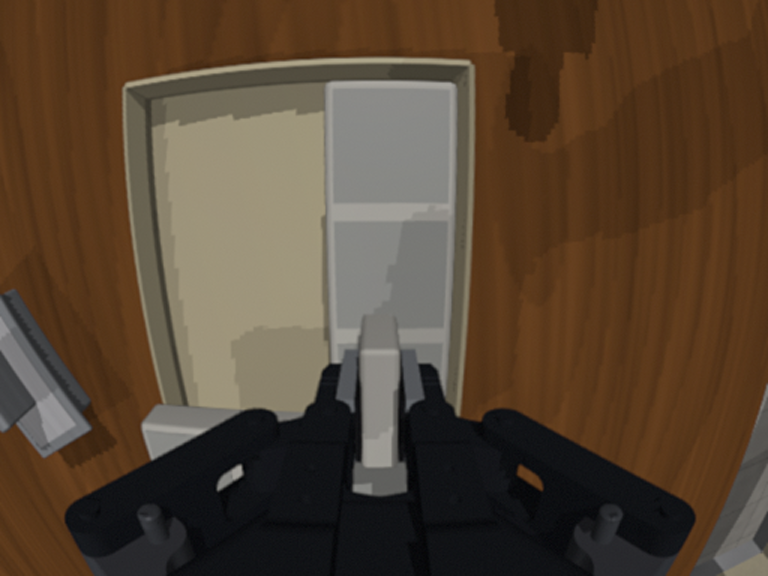

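{"api": "move_arm", "payload": {
  "moves": [
    [-1,0.4,0.4,0.8,-0.4],
    [-1,0,0,0.8,0],
    [-1,0,0,0,0]
  ]
}}

```text
t: 6.45
tcp_pos: [0.6663, -0.0198, 0.0543]
tcp_rot: [[0.107, 0.994, 0.023], [0.994, -0.107, -0.026], [-0.023, 0.026, -0.999]]
force: [-0.9, -0.1, -3.0]
gripper_width: 0.0111
```

```bash
python3 - <<'E'
from h import *
plan([0.663,-0.0185,0.030],83.9,op=-1); s=bot.read_state();print(s['tcp_rot'][:,2],s['force'],s['gripper_width'])
snap('wrist','w9')
E
```

```text
t 6.45 at [ 0.6663 -0.0198  0.0543] yaw 83.84 rows 1 j [-0.11  0.64  0.03  0.94 -0.02  1.56]
[[-1, 0.09, -0.35, 2.43, -0.06]]
[ 0.02333988 -0.02552342 -0.99940172] [-0.85861313 -0.09297974 -3.01150404] 0.011098008151166532
```

View pics/w9.png

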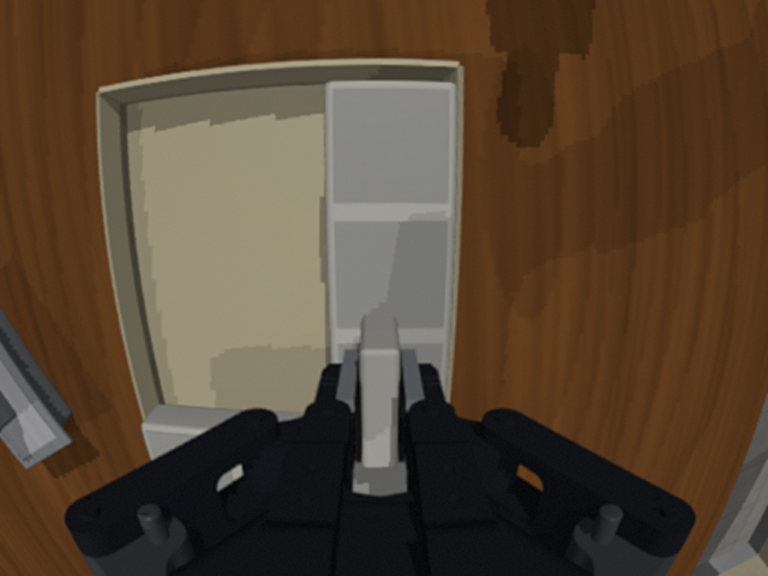

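{"api": "move_arm", "payload": {
  "moves": [
    [-1,0.1,-0.45,0.8,0],
    [-1,0,-0.1,0.8,0],
    [-1,0,0,0,0]
  ]
}}

```text
t: 6.8
tcp_pos: [0.6621, -0.0186, 0.0383]
tcp_rot: [[0.107, 0.994, 0.026], [0.994, -0.107, -0.026], [-0.023, 0.029, -0.999]]
force: [-0.6, -0.8, -2.7]
gripper_width: 0.0109
```

```bash
python3 - <<'E'
from h import *
plan([0.663,-0.0185,0.030],83.9,op=-1); s=bot.read_state();print(s['tcp_rot'][:,2],s['force'],s['gripper_width'])
snap('wrist','w10')
E
```

```text
t 6.8 at [ 0.6621 -0.0186  0.0383] yaw 83.83 rows 1 j [-0.11  0.64 -0.01  0.9  -0.02  1.56]
[[-1, 0.02, 0.08, 0.83, -0.07]]
[ 0.02590571 -0.02576503 -0.99933231] [-0.60181038 -0.80204052 -2.67686774] 0.010882172332423218
```

View pics/w10.png

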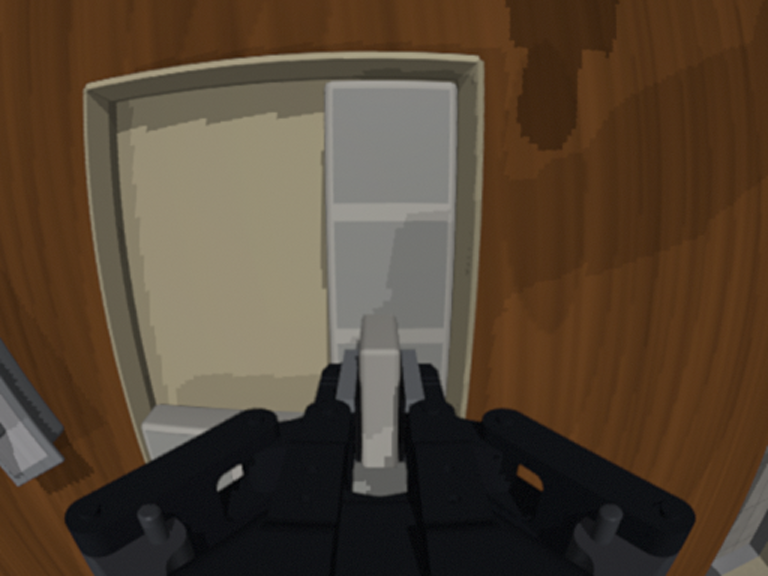

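{"api": "move_arm", "payload": {
  "moves": [
    [-1,0,0,0.4,0],
    [-1,0,0,0.3,0],
    [-1,0,0,0.2,0]
  ]
}}

```text
t: 7.15
tcp_pos: [0.6633, -0.0191, 0.0298]
tcp_rot: [[0.107, 0.994, 0.028], [0.994, -0.107, -0.026], [-0.023, 0.03, -0.999]]
force: [-1.4, -0.8, 5.6]
gripper_width: 0.0106
```

{"api": "move_arm", "payload": {
  "moves": [
    [-1,0,0,0.2,0]
  ]
}}

```text
t: 7.25
tcp_pos: [0.6636, -0.0194, 0.0292]
tcp_rot: [[0.108, 0.994, 0.028], [0.994, -0.107, -0.026], [-0.023, 0.031, -0.999]]
force: [-4.6, -0.8, 14.4]
gripper_width: 0.0109
```

```bash
python3 - <<'E'
from h import *
plan([0.663,-0.0185,0.030],83.9,op=-1); s=bot.read_state();print(s['tcp_rot'][:,2],s['force'],s['moment'],s['gripper_width'])
snap('wrist','w11')
E
```

```text
t 7.25 at [ 0.6636 -0.0194  0.0292] yaw 83.81 rows 1 j [-0.11  0.65 -0.02  0.88 -0.02  1.56]
[[-1, 0.08, -0.07, -0.08, -0.09]]
[ 0.02839569 -0.02640735 -0.99924789] [-4.55503768 -0.84970192 14.36259888] [ 0.50358192  1.77158266 -0.05369181] 0.010874917534664024
```

View pics/w11.png

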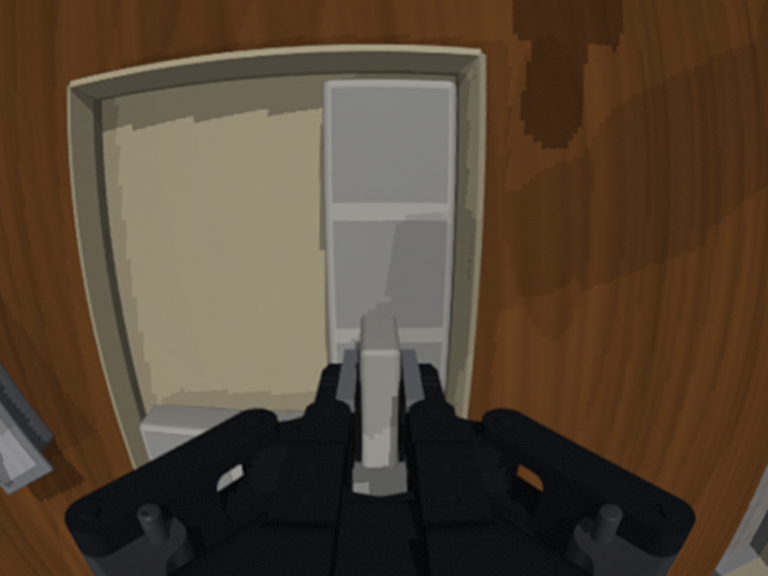

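{"api": "move_arm", "payload": {
  "moves": [
    [-1,-0.2,0.2,-0.1,0],
    [-1,-0.2,0.2,0,0]
  ]
}}

```text
t: 7.5
tcp_pos: [0.6658, -0.0225, 0.0311]
tcp_rot: [[0.107, 0.994, 0.026], [0.994, -0.106, -0.024], [-0.021, 0.029, -0.999]]
force: [-4.0, 3.3, -0.3]
gripper_width: 0.011
```

{"api": "move_arm", "payload": {
  "moves": [
    [-1,-0.2,0.2,0,0]
  ]
}}

```text
t: 7.6
tcp_pos: [0.6658, -0.0233, 0.0306]
tcp_rot: [[0.106, 0.994, 0.023], [0.994, -0.106, -0.02], [-0.018, 0.025, -1.0]]
force: [-5.8, 7.1, 3.6]
gripper_width: 0.0113
```

```bash
python3 - <<'E'
from h import *
s=bot.read_state();print(s['tcp_pos'],s['force'],s['moment'])
snap('wrist','w12')
E
```

```text
[ 0.66582629 -0.02334532  0.03057649] [-5.8455269   7.10122694  3.57463107] [ 1.32993686  1.32155395 -0.00910225]
```

View pics/w12.png

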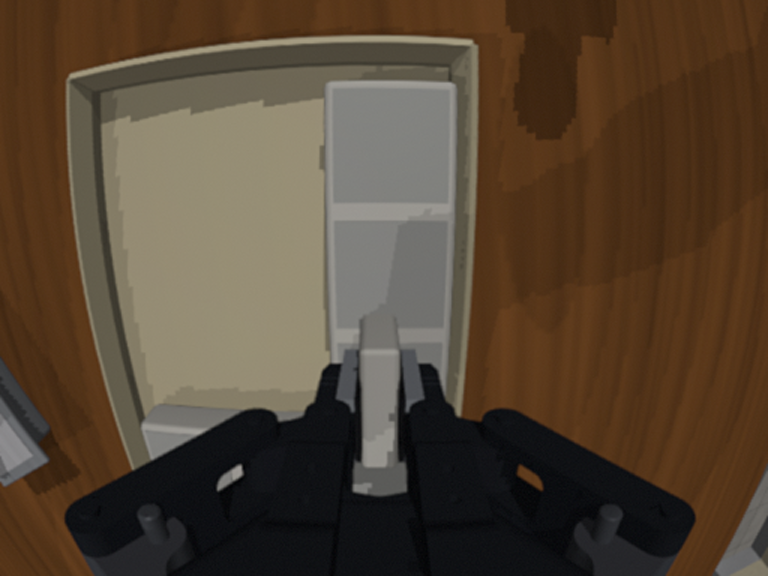

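{"api": "move_arm", "payload": {
  "moves": [
    [-1,-0.2,0.2,0.1,0]
  ]
}}

```text
t: 7.75
tcp_pos: [0.666, -0.0234, 0.0295]
tcp_rot: [[0.105, 0.994, 0.02], [0.994, -0.105, -0.016], [-0.014, 0.021, -1.0]]
force: [-5.5, 7.4, 6.4]
gripper_width: 0.0109
```

{"api": "move_arm", "payload": {
  "moves": [
    [-1,-0.2,0.2,0.1,0]
  ]
}}

```text
t: 7.85
tcp_pos: [0.6661, -0.0235, 0.0289]
tcp_rot: [[0.104, 0.994, 0.017], [0.995, -0.104, -0.012], [-0.01, 0.018, -1.0]]
force: [-7.7, 6.7, 11.5]
gripper_width: 0.0114
```

{"api": "move_arm", "payload": {
  "moves": [
    [-1,-0.2,0.2,0,0],
    [-1,-0.2,0.2,0,0]
  ]
}}

```text
t: 8.05
tcp_pos: [0.6661, -0.0236, 0.0287]
tcp_rot: [[0.102, 0.995, 0.01], [0.995, -0.102, -0.003], [-0.002, 0.01, -1.0]]
force: [-6.4, 6.4, 5.2]
gripper_width: 0.0115
```

{"api": "move_arm", "payload": {
  "moves": [
    [-0.2,0,0,0,0],
    [-0.2,0,0,0,0],
    [-0.2,0,0,0,0]
  ]
}}

```text
t: 8.35
tcp_pos: [0.6682, -0.0245, 0.0291]
tcp_rot: [[0.102, 0.995, 0.014], [0.995, -0.102, -0.006], [-0.004, 0.014, -1.0]]
force: [0.8, -0.5, -0.7]
gripper_width: 0.0341
```

{"api": "move_arm", "payload": {
  "moves": [
    [-0.2,0,0,-2.0,0],
    [-0.2,0,0,-3.0,0],
    [-0.2,0,0,-4.0,0]
  ]
}}

```text
t: 8.65
tcp_pos: [0.6637, -0.0248, 0.1143]
tcp_rot: [[0.103, 0.995, 0.003], [0.995, -0.103, -0.006], [-0.005, 0.004, -1.0]]
force: [0.3, -0.0, 0.0]
gripper_width: 0.0339
```

```bash
python3 - <<'E'
from h import *
s=bot.read_state();print(s['tcp_pos'],s['force'],s['tcp_rot'][:,2])
snap('wrist','w13')
E
```

```text
[ 0.6636622  -0.02482031  0.11433301] [ 0.3337337  -0.01924225  0.01686216] [ 0.00313799 -0.0057391  -0.99997861]
```

View pics/w13.png

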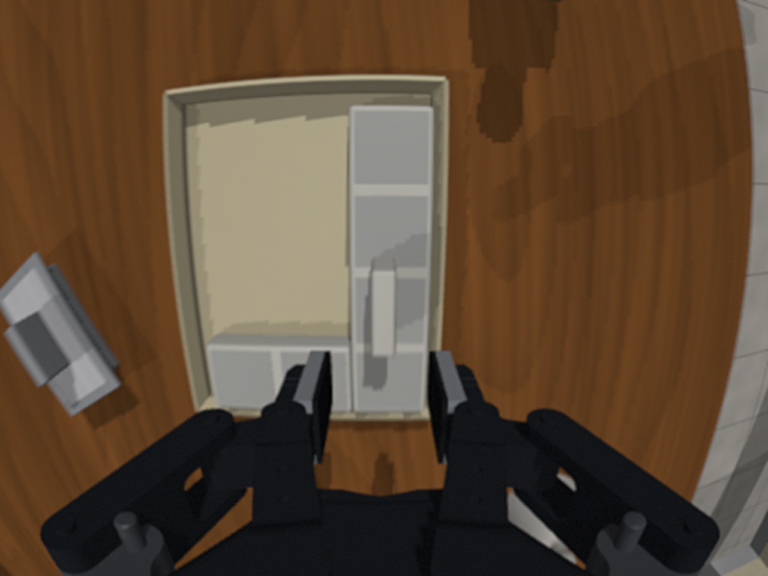

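```bash
python3 - <<'E'
from h import *
plan([0.47,0.30,0.23],186,op=1)
E
```

```text
t 8.7 at [ 0.6682 -0.0254  0.1234] yaw 84.07 rows 12 j [-0.13  0.6   0.16  1.11 -0.01  1.54]
[[1, 2.53, -1.92, -0.89, -8.49], [1, 2.78, -1.53, -0.89, -8.5], [1, 2.98, -1.1, -0.88, -8.49], [1, 3.11, -0.65, -0.89, -8.5], [1, 3.17, -0.18, -0.89, -8.49]]
[[1, 3.16, 0.28, -0.89, -8.49], [1, 3.08, 0.75, -0.89, -8.5], [1, 2.94, 1.2, -0.89, -8.49], [1, 2.73, 1.62, -0.88, -8.5], [1, 2.46, 2.01, -0.89, -8.49]]
[[1, 2.14, 2.35, -0.89, -8.49], [1, 1.77, 2.63, -0.89, -8.5]]
```

{"api": "move_arm", "payload": {
  "moves": [
    [1,2.5,-1.9,-2.0,-8.5],
    [1,2.8,-1.5,-2.0,-8.5],
    [1,3.0,-1.1,-2.0,-8.5],
    [1,3.1,-0.7,-2.0,-8.5],
    [1,3.2,-0.2,-1.0,-8.5]
  ]
}}

```text
t: 9.2
tcp_pos: [0.5883, 0.1085, 0.2172]
tcp_rot: [[-0.603, 0.797, 0.032], [0.797, 0.604, -0.011], [-0.028, 0.019, -0.999]]
force: [0.3, 0.9, 0.4]
gripper_width: 0.0857
```

```bash
python3 - <<'E'
from h import *
plan([0.47,0.30,0.23],186,op=1)
E
```

```text
t 9.2 at [0.5883 0.1085 0.2172] yaw 127.11 rows 7 j [ 0.08  0.4   0.08  1.22 -0.01  1.01]
[[1, 3.2, 0.3, -0.18, -8.41], [1, 3.12, 0.77, -0.19, -8.42], [1, 2.98, 1.22, -0.18, -8.41], [1, 2.77, 1.64, -0.18, -8.41], [1, 2.49, 2.02, -0.19, -8.41]]
[[1, 2.18, 2.37, -0.18, -8.42], [1, 1.8, 2.66, -0.18, -8.41]]
```

{"api": "move_arm", "payload": {
  "moves": [
    [1,3.2,0.3,-0.2,-8.4],
    [1,3.1,0.8,-0.2,-8.4],
    [1,3.0,1.2,-0.2,-8.4],
    [1,2.8,1.6,-0.2,-8.4],
    [1,2.5,2.0,-0.2,-8.4]
  ]
}}

```text
t: 9.7
tcp_pos: [0.5044, 0.2492, 0.2279]
tcp_rot: [[-0.984, 0.172, 0.048], [0.172, 0.985, -0.01], [-0.049, -0.001, -0.999]]
force: [-0.1, -0.4, -0.2]
gripper_width: 0.0856
```

{"api": "move_arm", "payload": {
  "moves": [
    [1,2.2,2.4,-0.2,-8.4],
    [1,1.8,2.7,-0.2,-8.4],
    [0,0,0,0,0],
    [0,0,0,0,0]
  ]
}}

```text
t: 10.1
tcp_pos: [0.4688, 0.3096, 0.2317]
tcp_rot: [[-0.99, -0.133, 0.055], [-0.134, 0.991, -0.006], [-0.054, -0.014, -0.998]]
force: [-0.3, -1.2, -0.4]
gripper_width: 0.0591
```

```bash
python3 - <<'E'
from h import *
snap('wrist','w14')
plan([0.47,0.30,0.23],186,op=1);print(bot.read_state()['tcp_rot'][:,2])
E
```

```text
t 10.15 at [0.4688 0.3095 0.2317] yaw -172.34 rows 1 j [ 0.49  0.31 -0.02  1.2  -0.03  0.35]
[[1, 0.01, -0.95, 0.17, 1.66]]
[ 0.05504828 -0.00597752 -0.9984658 ]
```

View pics/w14.png

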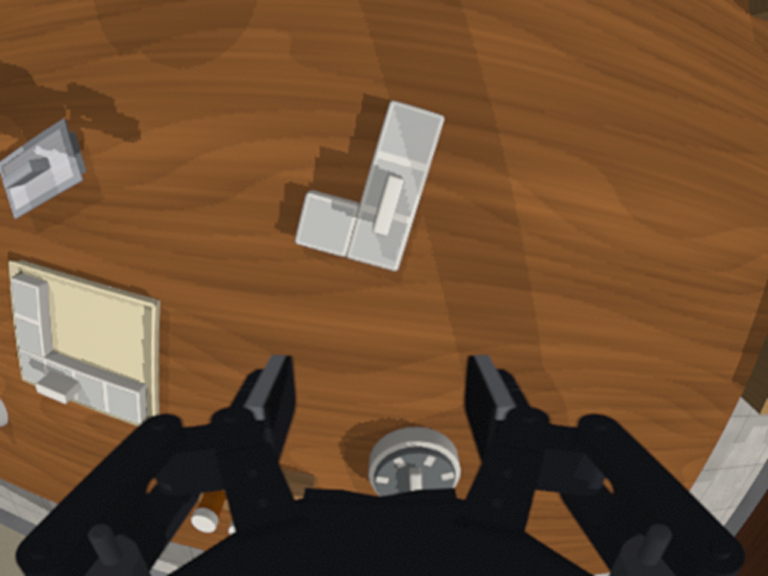

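```bash
cat > ell.py <<'E'
from h import *
def ell(fn,uv,z,LA,LB,site,vmin=110,smax=60):
    ci,im=load('wrist',fn); c=contour_at(whitemask(im,vmin,smax),uv); k=corners(c,5)
    P=onplane(ci,k,z,True)[:,:2]; n=len(P); print(n,P.round(4).tolist(),(np.linalg.norm(P-np.roll(P,-1,0),axis=1)*1000).round(1))
    v=im.copy(); cv2.drawContours(v,[c],-1,(0,0,255),1)
    x0,y0,w,hh=cv2.boundingRect(c); v=v[max(0,y0-8):y0+hh+8,max(0,x0-8):x0+w+8]; cv2.imwrite('pics/'+fn+'_c.png',cv2.resize(v,None,fx=4,fy=4))
    # elbow = corner whose two adjacent edges are the longest pair
    best=None
    for i in range(n):
        a=np.linalg.norm(P[i-1]-P[i]); b=np.linalg.norm(P[(i+1)%n]-P[i])
        if best is None or a+b>best[0]: best=(a+b,i,a,b)
    _,i,a,b=best; E=P[i]; L,S=(P[i-1],P[(i+1)%n]) if a>b else (P[(i+1)%n],P[i-1])
    x=(L-E)/np.linalg.norm(L-E); y=np.array([-x[1],x[0]]); ang=np.degrees(np.arctan2(x[1],x[0])); ys=(S-E)/np.linalg.norm(S-E)
    ang2=np.degrees(np.arctan2(-ys[0],ys[1])); print('yaw',ang,'from short',ang2,'lengths',np.linalg.norm(L-E),np.linalg.norm(S-E))
    s=(E+L+S+x*0)/1 if 0 else E+x*site[0]+y*site[1]; print('elbow',E.round(4),'site',s.round(4)); return s,ang
E
python3 - <<'E'
from ell import *
ell('w14',(250.,130.),.02,.132,.088,(.055,.024))
E
```

```text
6 [[0.3653, 0.3428], [0.359, 0.3], [0.4435, 0.2875], [0.4374, 0.2441], [0.4818, 0.2378], [0.4947, 0.3241]] [ 43.3  85.4  43.9  44.8  87.2 130.8]
yaw 171.75470864598338 from short 171.49768017180133 lengths 0.13075420291511566 0.08724694156956149
elbow [0.4947 0.3241] site [0.4368 0.3082]
```

View pics/w14_c.png

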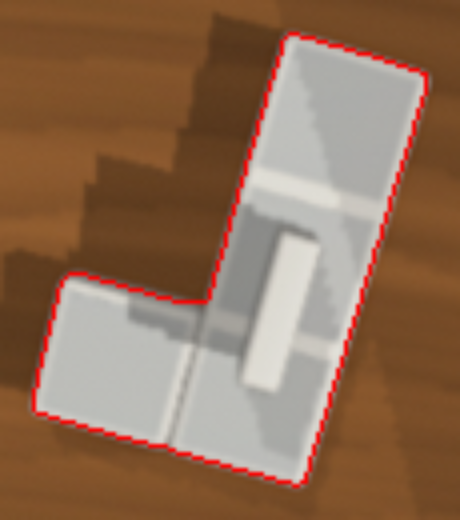

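```bash
python3 - <<'E'
from h import *
plan([0.437,0.308,0.12],171.7,op=0)
E
```

```text
t 10.15 at [0.4688 0.3095 0.2317] yaw -172.34 rows 3 j [ 0.49  0.31 -0.02  1.2  -0.03  0.35]
[[0, 1.06, 0.09, 3.72, 5.32], [0, 1.06, -0.0, 3.73, 5.32], [0, 1.06, -0.11, 3.72, 5.32]]
```

{"api": "move_arm", "payload": {
  "moves": [
    [0,1.0,0.1,3.5,5.3],
    [0,1.0,0,3.5,5.3],
    [0,1.0,-0.1,3.5,5.3],
    [0,0,0,0,0]
  ]
}}

```text
t: 10.55
tcp_pos: [0.4497, 0.3049, 0.1241]
tcp_rot: [[-0.984, 0.164, 0.062], [0.164, 0.986, -0.005], [-0.062, 0.006, -0.998]]
force: [-1.3, -0.5, -0.3]
gripper_width: 0.0429
```

```bash
python3 - <<'E'
from h import *
plan([0.437,0.308,0.06],171.7,op=0);print(bot.read_state()['tcp_rot'][:,2])
E
```

```text
t 10.55 at [0.4497 0.3049 0.1241] yaw 170.54 rows 2 j [ 0.5   0.33 -0.28  0.91 -0.03  0.66]
[[0, 0.65, 0.05, 3.2, -0.58], [0, 0.65, 0.05, 3.21, -0.58]]
[ 0.0624801  -0.00471935 -0.99803505]
```

{"api": "move_arm", "payload": {
  "moves": [
    [0,0,0,-4.5,0],
    [0,0,0,-4.5,0],
    [0,0,0,-4.5,0]
  ]
}}

```text
t: 10.85
tcp_pos: [0.4395, 0.3005, 0.2579]
tcp_rot: [[-0.985, 0.165, 0.05], [0.164, 0.986, -0.013], [-0.052, -0.005, -0.999]]
force: [1.7, 0.3, 0.4]
gripper_width: 0.043
```

{"api": "move_arm", "payload": {
  "moves": [
    [0,0,0,0,0],
    [0,0,0,0,0]
  ]
}}

```text
t: 11.05
tcp_pos: [0.4459, 0.3017, 0.2696]
tcp_rot: [[-0.984, 0.165, 0.067], [0.165, 0.986, -0.005], [-0.067, 0.006, -0.998]]
force: [-0.1, 0.4, -0.6]
gripper_width: 0.0431
```

{"api": "move_arm", "payload": {
  "moves": [
    [0,-4.0,0,0,0],
    [0,-4.0,0,0,0]
  ]
}}

```text
t: 11.25
tcp_pos: [0.5236, 0.2886, 0.2775]
tcp_rot: [[-0.985, 0.159, 0.068], [0.159, 0.987, -0.003], [-0.068, 0.008, -0.998]]
force: [0.4, 0.3, -0.7]
gripper_width: 0.0426
```

{"api": "move_arm", "payload": {
  "moves": [
    [0,0,0,0,0],
    [0,0,0,0,0]
  ]
}}

```text
t: 11.45
tcp_pos: [0.5285, 0.2863, 0.2764]
tcp_rot: [[-0.984, 0.163, 0.069], [0.163, 0.987, -0.004], [-0.069, 0.007, -0.998]]
force: [-0.2, -0.4, -0.3]
gripper_width: 0.0425
```

{"api": "move_arm", "payload": {
  "moves": [
    [0,4.0,0,0,0],
    [0,4.0,0,0,0],
    [0,0,0,0,0]
  ]
}}

```text
t: 11.75
tcp_pos: [0.4459, 0.298, 0.2675]
tcp_rot: [[-0.984, 0.165, 0.064], [0.165, 0.986, -0.007], [-0.064, 0.004, -0.998]]
force: [1.7, -0.3, -0.7]
gripper_width: 0.043
```

{"api": "move_arm", "payload": {
  "moves": [
    [0,0,0,0,8],
    [0,0,0,0,8],
    [0,0,0,0,8]
  ]
}}

```text
t: 12.05
tcp_pos: [0.4421, 0.2976, 0.2673]
tcp_rot: [[-0.826, 0.56, 0.063], [0.56, 0.828, -0.008], [-0.056, 0.028, -0.998]]
force: [0.2, 0.3, -0.1]
gripper_width: 0.0427
```

{"api": "move_arm", "payload": {
  "moves": [
    [0,0,0,0,0]
  ]
}}

```text
t: 12.15
tcp_pos: [0.4416, 0.2976, 0.2673]
tcp_rot: [[-0.827, 0.559, 0.062], [0.56, 0.829, -0.008], [-0.056, 0.028, -0.998]]
force: [-0.3, 0.0, 0.4]
gripper_width: 0.0427
```

{"api": "move_arm", "payload": {
  "moves": [
    [0,0,0,0,-8],
    [0,0,0,0,-8],
    [0,0,0,0,-8],
    [0,0,0,0,0]
  ]
}}

```text
t: 12.55
tcp_pos: [0.4408, 0.2972, 0.2674]
tcp_rot: [[-0.987, 0.145, 0.062], [0.145, 0.989, -0.009], [-0.063, 0.001, -0.998]]
force: [-0.9, 0.2, -0.1]
gripper_width: 0.0428
```

{"api": "move_arm", "payload": {
  "moves": [
    [0,0,0,5,0]
  ]
}}

```text
t: 12.65
tcp_pos: [0.4484, 0.2992, 0.2236]
tcp_rot: [[-0.987, 0.145, 0.075], [0.146, 0.989, -0.002], [-0.074, 0.009, -0.997]]
force: [1.2, 0.9, -0.3]
gripper_width: 0.0425
```

{"api": "move_arm", "payload": {
  "moves": [
    [0,0,0,-5,0]
  ]
}}

```text
t: 12.75
tcp_pos: [0.4073, 0.2787, 0.2263]
tcp_rot: [[-0.989, 0.145, -0.006], [0.145, 0.988, -0.045], [-0.001, -0.046, -0.999]]
force: [-10.0, -4.1, -11.6]
gripper_width: 0.0428
```

{"api": "move_arm", "payload": {
  "moves": [
    [0,0,0,5,0]
  ]
}}

```text
t: 12.85
tcp_pos: [0.4147, 0.2821, 0.2173]
tcp_rot: [[-0.989, 0.145, -0.023], [0.146, 0.988, -0.055], [0.015, -0.058, -0.998]]
force: [4.2, 1.5, 2.9]
gripper_width: 0.0425
```

{"api": "move_arm", "payload": {
  "moves": [
    [0,0,0,-5,0]
  ]
}}

```text
t: 12.95
tcp_pos: [0.3963, 0.274, 0.2466]
tcp_rot: [[-0.987, 0.143, -0.071], [0.148, 0.986, -0.081], [0.059, -0.09, -0.994]]
force: [-0.5, 0.1, -2.2]
gripper_width: 0.0426
```

{"api": "move_arm", "payload": {
  "moves": [
    [0,0,0,0,0],
    [0,0,0,0,0]
  ]
}}

```text
t: 13.15
tcp_pos: [0.3923, 0.2719, 0.2462]
tcp_rot: [[-0.987, 0.144, -0.077], [0.15, 0.985, -0.084], [0.064, -0.095, -0.993]]
force: [-0.8, 0.9, 0.1]
gripper_width: 0.0426
```

{"api": "move_arm", "payload": {
  "moves": [
    [0,0,0,-2.5,0]
  ]
}}

```text
t: 13.25
tcp_pos: [0.3927, 0.2731, 0.269]
tcp_rot: [[-0.986, 0.144, -0.082], [0.151, 0.985, -0.087], [0.068, -0.098, -0.993]]
force: [-0.2, 0.3, -0.0]
gripper_width: 0.0428
```

{"api": "move_arm", "payload": {
  "moves": [
    [0,0,0,2.5,0]
  ]
}}

```text
t: 13.35
tcp_pos: [0.3951, 0.2734, 0.2498]
tcp_rot: [[-0.987, 0.146, -0.07], [0.151, 0.985, -0.08], [0.057, -0.09, -0.994]]
force: [1.0, 1.1, -0.3]
gripper_width: 0.0428
```

{"api": "move_arm", "payload": {
  "moves": [
    [0,0,0,0,0],
    [0,0,0,0,0]
  ]
}}

```text
t: 13.55
tcp_pos: [0.395, 0.2733, 0.2491]
tcp_rot: [[-0.987, 0.147, -0.071], [0.152, 0.985, -0.081], [0.058, -0.091, -0.994]]
force: [0.2, -0.0, 0.7]
gripper_width: 0.0426
```

{"api": "move_arm", "payload": {
  "moves": [
    [0,0,0,-5,0],
    [0,0,0,5,0],
    [0,0,0,0,0]
  ]
}}

```text
t: 13.85
tcp_pos: [0.3832, 0.2673, 0.2508]
tcp_rot: [[-0.984, 0.145, -0.1], [0.154, 0.983, -0.097], [0.084, -0.11, -0.99]]
force: [-7.2, -2.9, -8.8]
gripper_width: 0.0428
```

{"api": "move_arm", "payload": {
  "moves": [
    [0,-4,0,0,0],
    [0,0,0,0,0]
  ]
}}

```text
t: 14.05
tcp_pos: [0.4193, 0.2595, 0.2456]
tcp_rot: [[-0.984, 0.143, -0.106], [0.153, 0.983, -0.1], [0.09, -0.115, -0.989]]
force: [-0.5, 0.3, 0.0]
gripper_width: 0.0426
```

{"api": "move_arm", "payload": {
  "moves": [
    [0,0,0,-5,0],
    [0,0,0,5,0],
    [0,0,0,0,0]
  ]
}}

```text
t: 14.35
tcp_pos: [0.4072, 0.2542, 0.2495]
tcp_rot: [[-0.98, 0.141, -0.139], [0.157, 0.981, -0.115], [0.12, -0.134, -0.984]]
force: [-8.7, -3.8, -9.3]
gripper_width: 0.043
```

{"api": "move_arm", "payload": {
  "moves": [
    [0,0,0,-5,0],
    [0,0,0,-5,0],
    [0,0,0,5,0]
  ]
}}

```text
t: 14.65
tcp_pos: [0.4199, 0.2638, 0.3153]
tcp_rot: [[-0.982, 0.144, -0.119], [0.157, 0.982, -0.104], [0.101, -0.121, -0.987]]
force: [3.6, 1.6, 1.8]
gripper_width: 0.0425
```

{"api": "move_arm", "payload": {
  "moves": [
    [0,0,0,2,0]
  ]
}}

```text
t: 14.75
tcp_pos: [0.4082, 0.2575, 0.2872]
tcp_rot: [[-0.98, 0.141, -0.141], [0.158, 0.981, -0.115], [0.122, -0.135, -0.983]]
force: [-2.0, -0.0, -4.6]
gripper_width: 0.0426
```

{"api": "move_arm", "payload": {
  "moves": [
    [0,0,0,2,0],
    [0,0,0,2,0]
  ]
}}

```text
t: 14.95
tcp_pos: [0.4023, 0.2534, 0.2489]
tcp_rot: [[-0.98, 0.142, -0.137], [0.158, 0.981, -0.113], [0.119, -0.132, -0.984]]
force: [-0.1, 1.5, -1.0]
gripper_width: 0.0423
```

{"api": "move_arm", "payload": {
  "moves": [
    [0,0,0,4,0],
    [0,0,0,3,0],
    [0,0,0,2,0],
    [0,0,0,1,0]
  ]
}}

```text
t: 15.35
tcp_pos: [0.392, 0.245, 0.1521]
tcp_rot: [[-0.982, 0.144, -0.126], [0.157, 0.982, -0.107], [0.108, -0.124, -0.986]]
force: [-0.8, -0.6, -0.3]
gripper_width: 0.0428
```

{"api": "move_arm", "payload": {
  "moves": [
    [0,0,0,-1,0],
    [0,0,0,-2,0],
    [0,0,0,-3,0],
    [0,0,0,-4,0],
    [0,0,0,0,0]
  ]
}}

```text
t: 15.85
tcp_pos: [0.4077, 0.2581, 0.263]
tcp_rot: [[-0.982, 0.145, -0.118], [0.157, 0.982, -0.102], [0.101, -0.119, -0.988]]
force: [0.3, 1.0, 0.0]
gripper_width: 0.0429
```

{"api": "move_arm", "payload": {
  "moves": [
    [0,0,0,0,0]
  ]
}}

```text
t: 15.95
tcp_pos: [0.4092, 0.2591, 0.2656]
tcp_rot: [[-0.983, 0.145, -0.113], [0.157, 0.983, -0.1], [0.097, -0.116, -0.989]]
force: [0.5, -0.1, -0.0]
gripper_width: 0.0427
```

{"api": "move_arm", "payload": {
  "moves": [
    [0,0,0,-2.5,0],
    [0,0,0,-5,0],
    [0,0,0,5,0],
    [0,0,0,4,0],
    [0,0,0,3,0]
  ]
}}

```text
t: 16.45
tcp_pos: [0.4232, 0.2645, 0.2446]
tcp_rot: [[-0.986, 0.15, -0.068], [0.155, 0.985, -0.077], [0.056, -0.087, -0.995]]
force: [-0.5, -0.2, -0.9]
gripper_width: 0.0426
```

{"api": "move_arm", "payload": {
  "moves": [
    [0,0,0,2,0],
    [0,0,0,1,0]
  ]
}}

```text
t: 16.65
tcp_pos: [0.4198, 0.2616, 0.2122]
tcp_rot: [[-0.986, 0.15, -0.07], [0.155, 0.985, -0.078], [0.058, -0.088, -0.994]]
force: [-0.3, 0.3, -0.2]
gripper_width: 0.0426
```

{"api": "move_arm", "payload": {
  "moves": [
    [0,5,0,0,0],
    [0,-5,0,0,0]
  ]
}}

```text
t: 16.85
tcp_pos: [0.4007, 0.2584, 0.2064]
tcp_rot: [[-0.985, 0.142, -0.094], [0.15, 0.985, -0.088], [0.08, -0.101, -0.992]]
force: [0.3, 1.2, -0.6]
gripper_width: 0.043
```

{"api": "move_arm", "payload": {
  "moves": [
    [0,0,0,0,0]
  ]
}}

```text
t: 16.95
tcp_pos: [0.402, 0.2577, 0.2046]
tcp_rot: [[-0.985, 0.143, -0.094], [0.151, 0.984, -0.09], [0.08, -0.103, -0.992]]
force: [0.6, 0.6, 0.5]
gripper_width: 0.0429
```

{"api": "move_arm", "payload": {
  "moves": [
    [0,-5,0,0,0],
    [0,5,0,0,0]
  ]
}}

```text
t: 17.15
tcp_pos: [0.4092, 0.2556, 0.1964]
tcp_rot: [[-0.984, 0.144, -0.109], [0.155, 0.983, -0.096], [0.093, -0.112, -0.989]]
force: [-1.6, 0.7, 0.4]
gripper_width: 0.0427
```

{"api": "move_arm", "payload": {
  "moves": [
    [0,0,0,0,0]
  ]
}}

```text
t: 17.25
tcp_pos: [0.4044, 0.2547, 0.1942]
tcp_rot: [[-0.983, 0.142, -0.12], [0.154, 0.983, -0.1], [0.103, -0.117, -0.988]]
force: [-0.2, 0.5, 0.5]
gripper_width: 0.0426
```

{"api": "move_arm", "payload": {
  "moves": [
    [0,0,0,-2.5,0],
    [0,0,0,-5,0],
    [0,0,0,5,0],
    [0,0,0,4,0],
    [0,0,0,2,0]
  ]
}}

```text
t: 17.75
tcp_pos: [0.4174, 0.2594, 0.1764]
tcp_rot: [[-0.985, 0.146, -0.089], [0.153, 0.984, -0.086], [0.075, -0.098, -0.992]]
force: [0.0, 0.2, -0.2]
gripper_width: 0.0426
```

{"api": "move_arm", "payload": {
  "moves": [
    [0,0,0,-2.5,0],
    [0,0,0,-5,0],
    [0,0,0,5,0],
    [0,0,0,4,0],
    [0,0,0,2,0]
  ]
}}

```text
t: 18.25
tcp_pos: [0.4247, 0.2612, 0.1543]
tcp_rot: [[-0.986, 0.148, -0.07], [0.153, 0.985, -0.077], [0.057, -0.086, -0.995]]
force: [-0.8, 1.1, 0.6]
gripper_width: 0.0427
```

{"api": "move_arm", "payload": {
  "moves": [
    [0,0,0,1,0]
  ]
}}

```text
t: 18.35
tcp_pos: [0.424, 0.2603, 0.1438]
tcp_rot: [[-0.986, 0.148, -0.07], [0.154, 0.985, -0.077], [0.058, -0.087, -0.995]]
force: [0.1, 0.8, -0.1]
gripper_width: 0.0427
```

{"api": "move_arm", "payload": {
  "moves": [
    [0,0,0,-2,0],
    [0,0,0,-3.5,0],
    [0,0,0,-5,0],
    [0,0,0,5,0],
    [0,0,0,4,0]
  ]
}}

```text
t: 18.85
tcp_pos: [0.4376, 0.2674, 0.1757]
tcp_rot: [[-0.988, 0.151, -0.046], [0.154, 0.986, -0.065], [0.035, -0.072, -0.997]]
force: [-1.2, -0.5, -0.4]
gripper_width: 0.0426
```

{"api": "move_arm", "payload": {
  "moves": [
    [0,0,0,3,0],
    [0,0,0,-3,0],
    [0,0,0,-5,0],
    [0,0,0,5,0],
    [0,0,0,4,0]
  ]
}}

```text
t: 19.35
tcp_pos: [0.4371, 0.2654, 0.1432]
tcp_rot: [[-0.988, 0.151, -0.042], [0.154, 0.986, -0.064], [0.032, -0.07, -0.997]]
force: [-0.7, -0.6, -1.3]
gripper_width: 0.0426
```

{"api": "move_arm", "payload": {
  "moves": [
    [0,0,0,3,0],
    [0,0,0,2,0]
  ]
}}

```text
t: 19.55
tcp_pos: [0.4371, 0.263, 0.0933]
tcp_rot: [[-0.988, 0.152, -0.038], [0.154, 0.986, -0.062], [0.028, -0.067, -0.997]]
force: [-0.0, 0.8, -0.3]
gripper_width: 0.0431
```

{"api": "move_arm", "payload": {
  "moves": [
    [0,0,0,-2,0],
    [0,0,0,-3.5,0],
    [0,0,0,-5,0],
    [0,0,0,5,0],
    [0,0,0,4,0]
  ]
}}

```text
t: 20.05
tcp_pos: [0.4465, 0.2682, 0.1211]
tcp_rot: [[-0.988, 0.153, -0.023], [0.154, 0.987, -0.055], [0.015, -0.058, -0.998]]
force: [-0.8, -0.1, -1.1]
gripper_width: 0.0425
```

{"api": "move_arm", "payload": {
  "moves": [
    [0,0,0,2,0],
    [0,0,0,0.5,0],
    [0,0,0,-2,0],
    [0,0,0,-3.5,0],
    [0,0,0,-5,0]
  ]
}}

```text
t: 20.55
tcp_pos: [0.4443, 0.2703, 0.1975]
tcp_rot: [[-0.988, 0.153, -0.036], [0.155, 0.986, -0.062], [0.027, -0.067, -0.997]]
force: [1.5, 0.8, -0.7]
gripper_width: 0.0429
```

{"api": "move_arm", "payload": {
  "moves": [
    [0,0,0,5,0],
    [0,0,0,4,0],
    [0,0,0,2,0],
    [0,0,0,0.5,0]
  ]
}}

```text
t: 20.95
tcp_pos: [0.4582, 0.2721, 0.1022]
tcp_rot: [[-0.988, 0.155, -0.002], [0.154, 0.987, -0.045], [-0.005, -0.045, -0.999]]
force: [-0.8, -0.5, -0.8]
gripper_width: 0.0423
```

```bash
python3 - <<'E'
from h import *
plan([0.437,0.308,0.065],171.7,op=0);print(bot.read_state()['tcp_rot'][:,2])
E
```

```text
t 20.95 at [0.4582 0.2721 0.1022] yaw 171.11 rows 2 j [ 0.44  0.39 -0.25  0.95 -0.04  0.6 ]
[[0, 1.33, 1.61, 1.86, -0.29], [0, 1.31, 1.62, 1.86, -0.3]]
[-0.00153552 -0.04524874 -0.99897457]
```

{"api": "move_arm", "payload": {
  "moves": [
    [0,1.3,1.6,1.5,-0.3],
    [0,1.3,1.6,1.5,-0.3],
    [0,0,0,0,0],
    [0,0,0,0,0]
  ]
}}

```text
t: 21.35
tcp_pos: [0.4403, 0.3081, 0.075]
tcp_rot: [[-0.989, 0.145, 0.004], [0.145, 0.988, -0.043], [-0.01, -0.042, -0.999]]
force: [0.2, -0.4, 0.6]
gripper_width: 0.0426
```

```bash
python3 - <<'E'
from h import *
plan([0.437,0.308,0.024],171.7,op=0);print(bot.read_state()['tcp_rot'][:,2])
snap('wrist','w15')
E
```

```text
t 21.35 at [0.4403 0.3081 0.075 ] yaw 171.65 rows 2 j [ 0.52  0.42 -0.28  0.89 -0.04  0.66]
[[0, 0.16, -0.03, 2.55, -0.02], [0, 0.16, -0.03, 2.55, -0.03]]
[ 0.0040201  -0.04320386 -0.99905819]
```

View pics/w15.png

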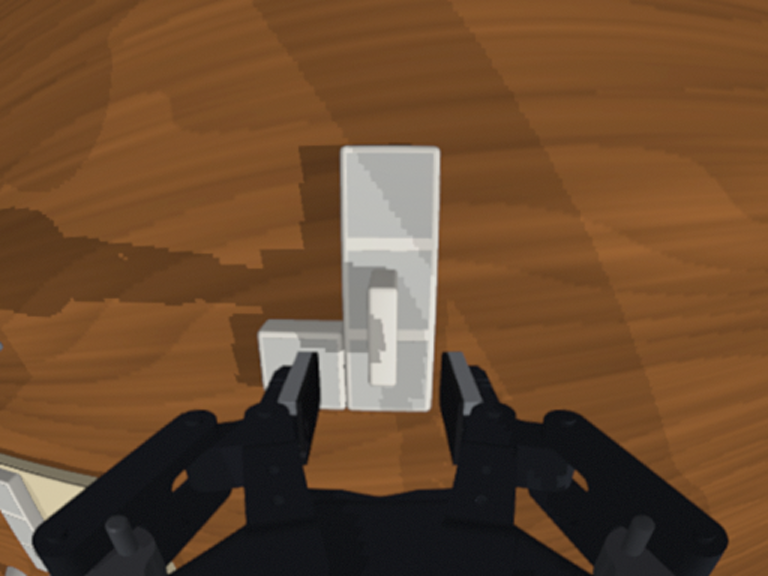

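{"api": "move_arm", "payload": {
  "moves": [
    [0,0.2,0.1,2.5,0],
    [0,0.1,0.1,1.5,0],
    [0,0,0,0.5,0],
    [0,0,0,0,0]
  ]
}}

```text
t: 21.8
tcp_pos: [0.4437, 0.3089, 0.0347]
tcp_rot: [[-0.989, 0.149, 0.013], [0.149, 0.988, -0.039], [-0.019, -0.037, -0.999]]
force: [-0.6, 0.3, 0.1]
gripper_width: 0.0427
```

```bash
python3 - <<'E'
from h import *
plan([0.437,0.308,0.024],171.7,op=0);print(bot.read_state()['tcp_rot'][:,2])
snap('wrist','w16')
E
```

```text
t 21.8 at [0.4437 0.3089 0.0347] yaw 171.45 rows 1 j [ 0.51  0.46 -0.33  0.78 -0.04  0.66]
[[0, 0.65, -0.19, 1.07, -0.25]]
[ 0.01308552 -0.03909286 -0.9991499 ]
```

View pics/w16.png

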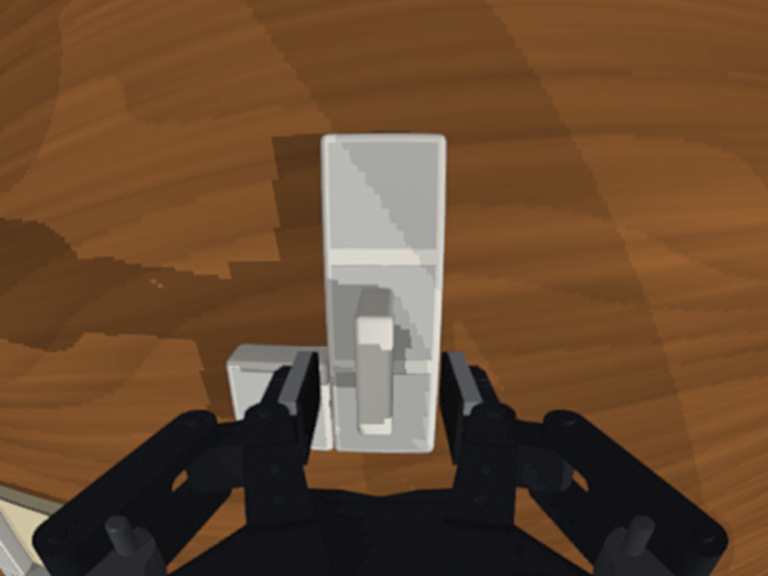

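{"api": "move_arm", "payload": {
  "moves": [
    [0,0.7,-0.2,0.6,0],
    [0,0.1,0,0.4,0],
    [0,0,0,0.1,0]
  ]
}}

```text
t: 22.15
tcp_pos: [0.4374, 0.3083, 0.0258]
tcp_rot: [[-0.989, 0.15, 0.017], [0.15, 0.988, -0.037], [-0.023, -0.034, -0.999]]
force: [0.2, -0.5, -0.2]
gripper_width: 0.0429
```

{"api": "move_arm", "payload": {
  "moves": [
    [0,0,0,0,0]
  ]
}}

```text
t: 22.25
tcp_pos: [0.4371, 0.3082, 0.0258]
tcp_rot: [[-0.989, 0.15, 0.017], [0.149, 0.988, -0.037], [-0.023, -0.034, -0.999]]
force: [0.3, -0.5, 0.7]
gripper_width: 0.0428
```

{"api": "move_arm", "payload": {
  "moves": [
    [-1,0,0,0,0],
    [-1,0,0,0,0],
    [-1,0,0,0,0],
    [-1,0,0,0,0]
  ]
}}

```text
t: 22.65
tcp_pos: [0.4377, 0.309, 0.0267]
tcp_rot: [[-0.989, 0.15, 0.018], [0.149, 0.988, -0.036], [-0.024, -0.032, -0.999]]
force: [0.1, -0.2, -1.3]
gripper_width: 0.0107
```

{"api": "move_arm", "payload": {
  "moves": [
    [-1,0,0,-1,0],
    [-1,0,0,-2,0],
    [-1,0,0,-3,0],
    [-1,0,0,-2,0]
  ]
}}

```text
t: 23.05
tcp_pos: [0.4326, 0.3095, 0.1062]
tcp_rot: [[-0.989, 0.15, 0.01], [0.149, 0.988, -0.041], [-0.016, -0.039, -0.999]]
force: [0.8, 0.8, -1.4]
gripper_width: 0.011
```

```bash
python3 - <<'E'
from h import *
plan([0.44,0.16,0.17],84,op=-1);print(bot.read_state()['tcp_rot'][:,2])
snap('wrist','w17')
E
```

```text
t 23.05 at [0.4326 0.3095 0.1062] yaw 171.41 rows 11 j [ 0.53  0.38 -0.26  0.95 -0.04  0.68]
[[-1, -0.27, -1.33, -0.58, 7.95], [-1, -0.45, -1.29, -0.58, 7.94], [-1, -0.63, -1.21, -0.58, 7.95], [-1, -0.78, -1.11, -0.58, 7.95], [-1, -0.93, -0.99, -0.58, 7.94]]
[[-1, -1.06, -0.85, -0.58, 7.95], [-1, -1.17, -0.7, -0.58, 7.95], [-1, -1.25, -0.53, -0.58, 7.94], [-1, -1.31, -0.35, -0.58, 7.95], [-1, -1.35, -0.17, -0.58, 7.95]]
[[-1, -1.36, 0.02, -0.58, 7.94]]
[ 0.0096166  -0.04134959 -0.99909846]
```

View pics/w17.png

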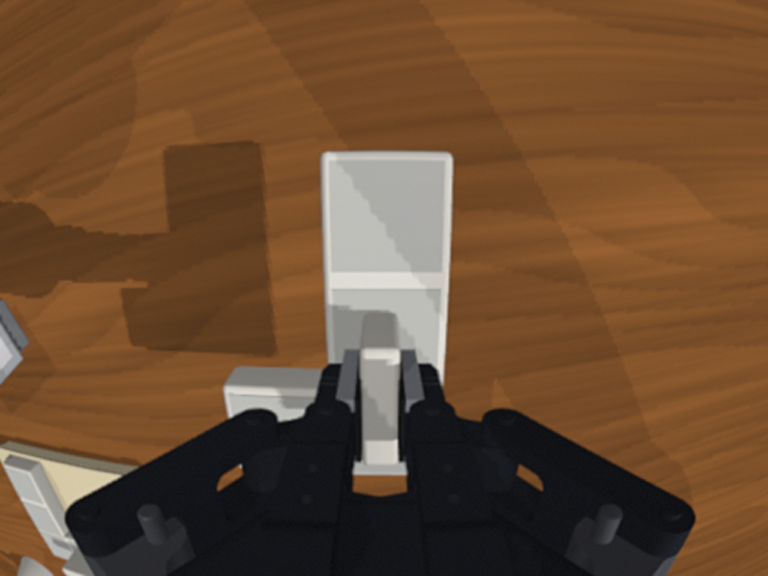

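```bash
python3 - <<'E'
from h import *
ci,im=load('wrist','w17'); s=bot.read_state(); R=s['tcp_rot'];p=s['tcp_pos']
q=np.array([[322,153],[452,153],[330,300],[447,300]])/1.5
c,d=ray(ci,q,True); n=R[:,2]; t=((p+n*.0065-c)@n)/(d@n); print((((c+d*t[:,None]-p)@R)*1000).round(1))
# big in tray from w13
ci,im=load('wrist','w13')
q=np.array([[351,107],[432,107],[370,268],[395,270],[371,355],[395,355],[210,411],[427,411]])/1.5
print(onplane(ci,q[:2],.024,True).round(4)[:,:2],onplane(ci,q[2:6],.056,True).round(4)[:,:2],onplane(ci,q[6:],.024,True).round(4)[:,:2])
q=np.array([[165,92],[447,76]])/1.5; print('tray rim',onplane(ci,q,.02,True).round(4)[:,:2])
plan([0.60,0.02,0.18],84,op=-1)
E
```

```text
[[ 77.3 -20.    6.5]
 [ 77.5  22.2   6.5]
 [ 27.3 -18.5   6.5]
 [ 27.3  22.1   6.5]]
[[0.6603 0.0769]
 [0.7016 0.073 ]] [[ 0.6623 -0.001 ]
 [ 0.6737 -0.0032]
 [ 0.6579 -0.0451]
 [ 0.6697 -0.0464]] [[ 0.5477 -0.0913]
 [ 0.6856 -0.1018]]
tray rim [[0.5572 0.1048]
 [0.7118 0.0897]]
t 23.1 at [0.4341 0.3104 0.1091] yaw 171.42 rows 11 j [ 0.53  0.37 -0.25  0.95 -0.04  0.68]
[[-1, -1.88, -2.39, -0.64, 7.95], [-1, -2.2, -2.1, -0.65, 7.94], [-1, -2.47, -1.78, -0.64, 7.95], [-1, -2.68, -1.42, -0.65, 7.95], [-1, -2.86, -1.03, -0.64, 7.95]]
[[-1, -2.98, -0.63, -0.65, 7.94], [-1, -3.03, -0.21, -0.64, 7.95], [-1, -3.04, 0.21, -0.64, 7.95], [-1, -2.97, 0.62, -0.65, 7.94], [-1, -2.86, 1.03, -0.64, 7.95]]
[[-1, -2.69, 1.42, -0.65, 7.95]]
```

{"api": "move_arm", "payload": {
  "moves": [
    [-1,-1.9,-2.4,-1.5,8],
    [-1,-2.2,-2.1,-1.5,8],
    [-1,-2.5,-1.8,-1.5,8],
    [-1,-2.7,-1.4,-1.0,8],
    [-1,-2.9,-1.0,-0.5,8]
  ]
}}

```text
t: 23.6
tcp_pos: [0.5085, 0.1785, 0.1773]
tcp_rot: [[-0.647, 0.763, 0.013], [0.762, 0.647, -0.039], [-0.038, -0.015, -0.999]]
force: [0.7, 0.2, -2.3]
gripper_width: 0.0106
```

{"api": "move_arm", "payload": {
  "moves": [
    [-1,-3.0,-0.6,0,8],
    [-1,-3.0,-0.2,0,8],
    [-1,-3.0,0.2,0,8],
    [-1,-3.0,0.6,0,8],
    [-1,-2.9,1.0,0,8]
  ]
}}

```text
t: 24.1
tcp_pos: [0.5806, 0.0376, 0.1834]
tcp_rot: [[0.025, 1.0, 0.013], [0.999, -0.024, -0.039], [-0.038, 0.014, -0.999]]
force: [-0.5, 0.3, -1.1]
gripper_width: 0.0111
```

```bash
python3 - <<'E'
from h import *
plan([0.62,0.008,0.16],84,op=-1);s=bot.read_state();print(s['tcp_rot'],s['force'])
E
```

```text
t 24.1 at [0.5806 0.0376 0.1834] yaw 88.58 rows 2 j [-0.02  0.4  -0.01  1.14 -0.04  1.57]
[[-1, -1.43, 2.01, 1.17, 2.29], [-1, -1.35, 2.06, 1.17, 2.29]]
[[ 0.02480222  0.99960654  0.01310012]
 [ 0.99895201 -0.02427749 -0.03880068]
 [-0.03846738  0.01404874 -0.9991611 ]] [-0.50158585  0.34202668 -1.14805965]
```

{"api": "move_arm", "payload": {
  "moves": [
    [-1,-1.5,2.0,0.8,2.3],
    [-1,-1.4,2.0,0.8,2.3],
    [-1,0,0,0,0],
    [-1,0,0,0,0]
  ]
}}

```text
t: 24.5
tcp_pos: [0.6211, -0.0001, 0.1668]
tcp_rot: [[0.117, 0.993, 0.011], [0.992, -0.116, -0.04], [-0.039, 0.016, -0.999]]
force: [0.8, -0.1, -1.9]
gripper_width: 0.0111
```

```bash
python3 - <<'E'
from h import *
snap('wrist','w18')
plan([0.624,0.0076,0.10],84,op=-1);s=bot.read_state();print(s['tcp_rot'][:,2],s['force'])
E
```

```text
t 24.55 at [ 6.210e-01 -1.000e-04  1.666e-01] yaw 83.3 rows 2 j [-0.08  0.48  0.08  1.15 -0.04  1.6 ]
[[-1, 0.4, 0.11, 3.33, -0.35], [-1, 0.4, 0.1, 3.33, -0.35]]
[ 0.01099405 -0.04063355 -0.99911363] [ 0.10988963 -0.05731278 -1.04551565]
```

View pics/w18.png

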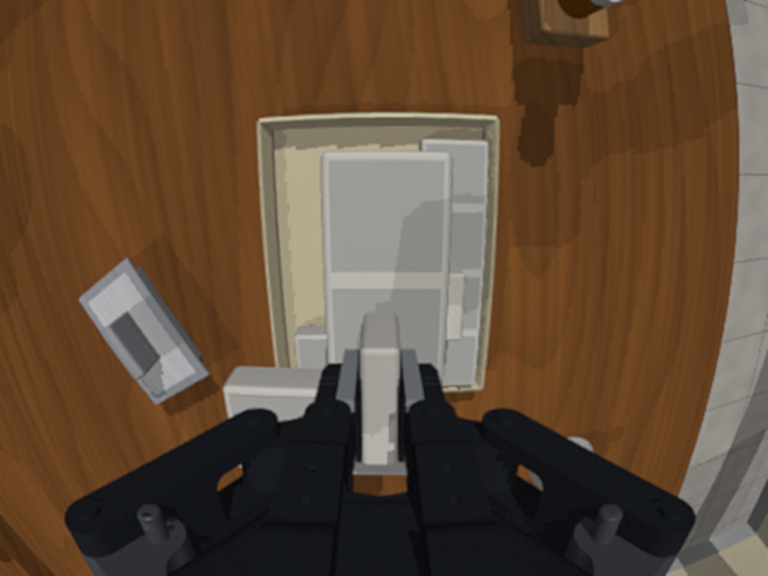

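{"api": "move_arm", "payload": {
  "moves": [
    [-1,0.5,0.0,3.0,-0.4],
    [-1,0.5,0.0,2.0,-0.3],
    [-1,0.1,0,1.0,0],
    [-1,0,0,0,0]
  ]
}}

```text
t: 24.95
tcp_pos: [0.6215, 0.0113, 0.1064]
tcp_rot: [[0.1, 0.995, 0.012], [0.994, -0.099, -0.04], [-0.039, 0.016, -0.999]]
force: [-0.2, 0.8, -1.7]
gripper_width: 0.0111
```

```bash
python3 - <<'E'
from h import *
snap('wrist','w19')
plan([0.624,0.0076,0.055],84,op=-1);s=bot.read_state();print(s['tcp_rot'][:,2],s['force'])
E
```

```text
t 25.0 at [0.622  0.0113 0.1073] yaw 84.26 rows 2 j [-0.06  0.52 -0.03  1.01 -0.04  1.61]
[[-1, -0.17, 0.12, 2.61, 0.13], [-1, -0.18, 0.11, 2.62, 0.13]]
[ 0.01372694 -0.04037184 -0.99909043] [ 0.90364602  0.60817239 -1.16878378]
```

View pics/w19.png

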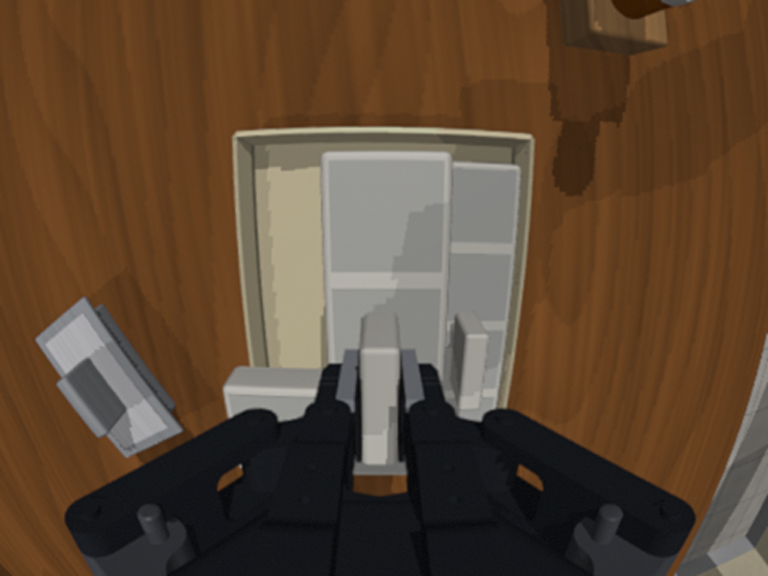

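{"api": "move_arm", "payload": {
  "moves": [
    [-1,-0.1,0.1,2.5,0],
    [-1,-0.1,0,1.5,0],
    [-1,0,0,0.5,0],
    [-1,0,0,0,0]
  ]
}}

```text
t: 25.4
tcp_pos: [0.6268, 0.0078, 0.0673]
tcp_rot: [[0.099, 0.995, 0.022], [0.994, -0.098, -0.041], [-0.039, 0.026, -0.999]]
force: [0.3, 0.6, -1.3]
gripper_width: 0.011
```

```bash
python3 - <<'E'
from h import *
snap('wrist','w20')
plan([0.624,0.0076,0.045],84,op=-1);s=bot.read_state();print(s['tcp_rot'][:,2],s['force'])
E
```

```text
t 25.45 at [0.6273 0.0077 0.0679] yaw 84.33 rows 1 j [-0.07  0.55 -0.08  0.91 -0.04  1.6 ]
[[-1, -0.05, -0.33, 2.29, 0.33]]
[ 0.02347999 -0.04129644 -0.99887101] [-0.11161507 -0.35034694 -1.62444795]
```

View pics/w20.png

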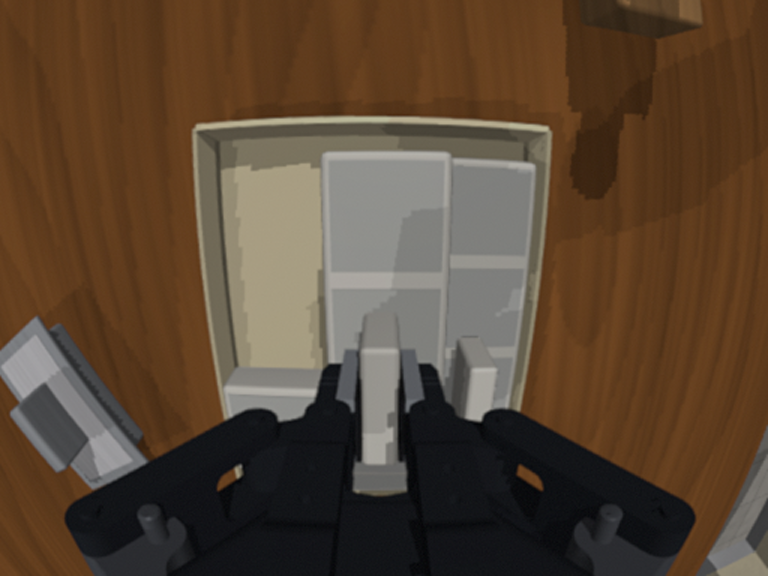

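{"api": "move_arm", "payload": {
  "moves": [
    [-1,0.15,-0.5,1.0,0.3],
    [-1,0.05,-0.1,0.4,0],
    [-1,0,0,0,0]
  ]
}}

```text
t: 25.75
tcp_pos: [0.6233, 0.0099, 0.0555]
tcp_rot: [[0.104, 0.994, 0.028], [0.994, -0.103, -0.042], [-0.038, 0.032, -0.999]]
force: [0.1, -0.1, -1.4]
gripper_width: 0.0109
```

```bash
python3 - <<'E'
from h import *
snap('wrist','w21')
plan([0.6235,0.0085,0.045],84,op=-1);s=bot.read_state();print(s['tcp_rot'][:,2],s['force'])
E
```

```text
t 25.8 at [0.6233 0.0099 0.0556] yaw 84.0 rows 1 j [-0.07  0.55 -0.11  0.87 -0.04  1.61]
[[-1, -0.14, 0.04, 1.06, -0.0]]
[ 0.02781448 -0.04154171 -0.99874954] [ 0.019194   -0.2307644  -1.57424877]
```

View pics/w21.png

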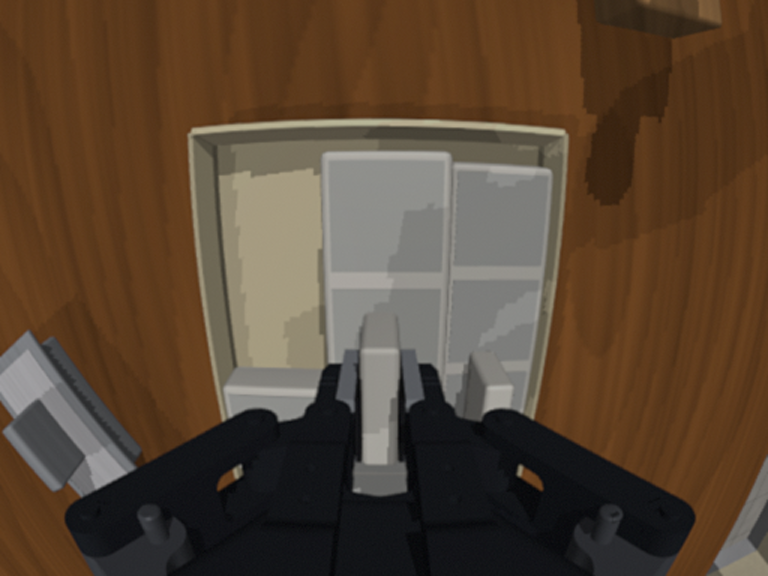

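{"api": "move_arm", "payload": {
  "moves": [
    [-1,0.0,-0.1,0.8,0],
    [-1,0,-0.1,0.5,0],
    [-1,0,0,0.2,0],
    [-1,0,0,0,0]
  ]
}}

```text
t: 26.2
tcp_pos: [0.6218, 0.0094, 0.0395]
tcp_rot: [[0.104, 0.994, 0.028], [0.994, -0.103, -0.042], [-0.038, 0.032, -0.999]]
force: [0.0, 0.1, -1.5]
gripper_width: 0.0112
```

```bash
python3 - <<'E'
from h import *
snap('wrist','w22')
plan([0.6235,0.0085,0.031],84,op=-1);s=bot.read_state();print(s['tcp_rot'][:,2],s['force'])
E
```

```text
t 26.25 at [0.6218 0.0095 0.0396] yaw 84.0 rows 1 j [-0.07  0.56 -0.14  0.84 -0.04  1.61]
[[-1, -0.08, 0.18, 0.86, -0.0]]
[ 0.02826464 -0.04158764 -0.99873499] [ 1.15849107  0.11122545 -0.63456724]
```

View pics/w22.png

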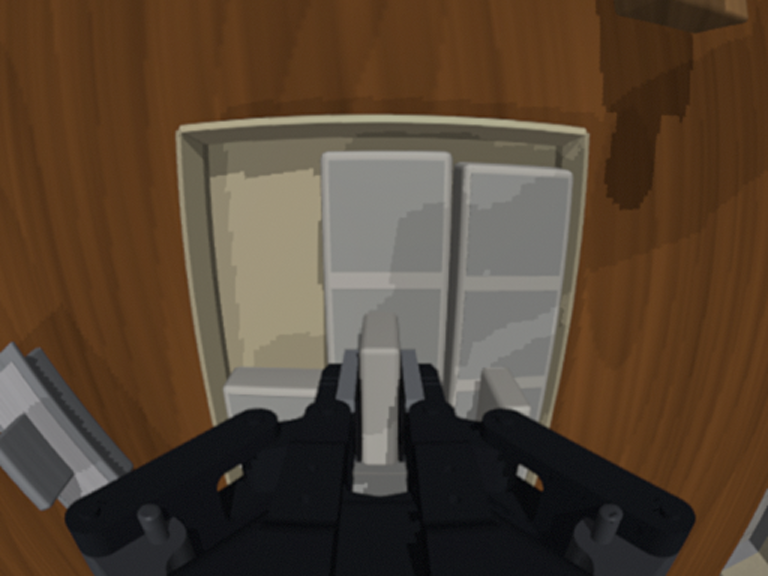

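Clear of the big case on both sides, so I'm lowering to the floor.

{"api": "move_arm", "payload": {
  "moves": [
    [-1,0,0,0.4,0],
    [-1,0,0,0.3,0],
    [-1,0,0,0.2,0]
  ]
}}

```text
t: 26.55
tcp_pos: [0.6233, 0.0089, 0.0315]
tcp_rot: [[0.105, 0.994, 0.031], [0.994, -0.103, -0.042], [-0.038, 0.035, -0.999]]
force: [-3.2, -0.0, 14.8]
gripper_width: 0.0113
```

{"api": "move_arm", "payload": {
  "moves": [
    [-1,0,0,0.2,0]
  ]
}}

```text
t: 26.65
tcp_pos: [0.6236, 0.0088, 0.0313]
tcp_rot: [[0.105, 0.994, 0.032], [0.994, -0.103, -0.042], [-0.039, 0.036, -0.999]]
force: [-3.6, -0.9, 13.9]
gripper_width: 0.011
```

{"api": "move_arm", "payload": {
  "moves": [
    [-1,0,0,0.2,0]
  ]
}}

```text
t: 26.75
tcp_pos: [0.6237, 0.0088, 0.0312]
tcp_rot: [[0.104, 0.994, 0.032], [0.994, -0.103, -0.042], [-0.038, 0.036, -0.999]]
force: [-5.0, -0.1, 14.7]
gripper_width: 0.0105
```

{"api": "move_arm", "payload": {
  "moves": [
    [-1,-0.2,0.2,-0.1,0],
    [-1,-0.2,0.2,0,0]
  ]
}}

```text
t: 26.95
tcp_pos: [0.6257, 0.0056, 0.0331]
tcp_rot: [[0.104, 0.994, 0.03], [0.994, -0.102, -0.04], [-0.036, 0.034, -0.999]]
force: [-3.9, 3.4, -0.3]
gripper_width: 0.011
```

{"api": "move_arm", "payload": {
  "moves": [
    [-1,-0.2,0.2,0,0],
    [-1,-0.1,0.1,0,0]
  ]
}}

```text
t: 27.15
tcp_pos: [0.6259, 0.0048, 0.0323]
tcp_rot: [[0.103, 0.994, 0.025], [0.994, -0.102, -0.034], [-0.031, 0.028, -0.999]]
force: [-1.9, 3.3, 1.8]
gripper_width: 0.0108
```

```bash
python3 - <<'E'
from h import *
snap('wrist','w23')
E
```

```text
(no output)
```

View pics/w23.png

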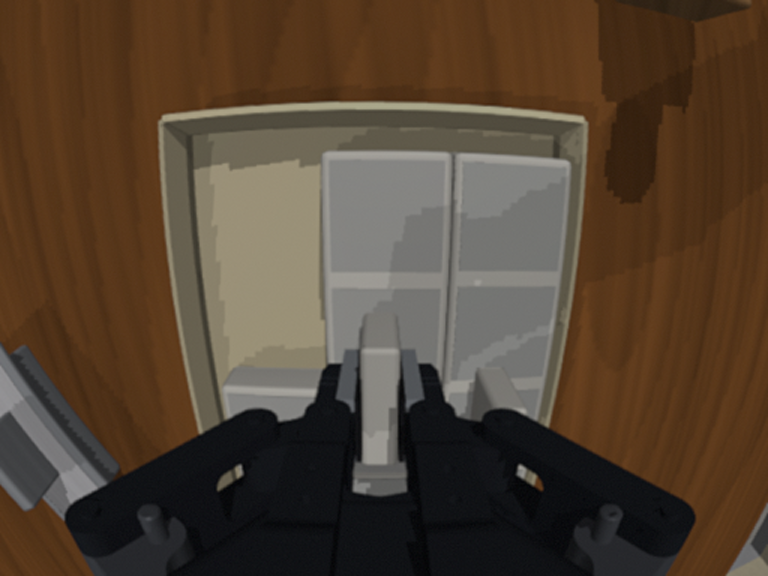

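{"api": "move_arm", "payload": {
  "moves": [
    [-1,-0.25,0.25,0.05,0],
    [-1,-0.25,0.25,0.05,0]
  ]
}}

```text
t: 27.4
tcp_pos: [0.6262, 0.0046, 0.0311]
tcp_rot: [[0.101, 0.995, 0.018], [0.995, -0.1, -0.022], [-0.02, 0.02, -1.0]]
force: [-8.6, 9.5, 12.1]
gripper_width: 0.0107
```

{"api": "move_arm", "payload": {
  "moves": [
    [-1,-0.25,0.25,0.05,0],
    [-1,-0.25,0.25,0.05,0]
  ]
}}

```text
t: 27.6
tcp_pos: [0.6265, 0.0046, 0.0308]
tcp_rot: [[0.099, 0.995, 0.01], [0.995, -0.099, -0.011], [-0.01, 0.011, -1.0]]
force: [-7.4, 8.7, 11.9]
gripper_width: 0.0108
```

```bash
python3 - <<'E'
from h import *
snap('wrist','w24')
E
```

```text
(no output)
```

View pics/w24.png

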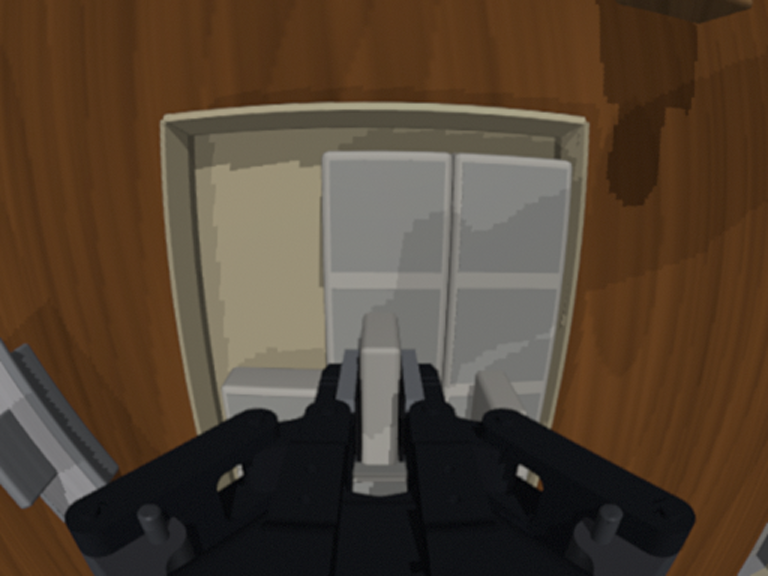

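{"api": "move_arm", "payload": {
  "moves": [
    [-1,-0.1,0.1,0,0],
    [-0.3,0,0,0,0],
    [-0.3,0,0,0,0],
    [-0.3,0,0,0,0]
  ]
}}

```text
t: 28.05
tcp_pos: [0.6285, 0.0035, 0.031]
tcp_rot: [[0.099, 0.995, 0.011], [0.995, -0.099, -0.011], [-0.01, 0.013, -1.0]]
force: [-0.2, 0.5, 0.3]
gripper_width: 0.0297
```

{"api": "move_arm", "payload": {
  "moves": [
    [-0.3,0,0,-1.5,0],
    [-0.3,0,0,-3,0],
    [-0.3,0,0,-3,0],
    [-0.3,0,0,-2,0]
  ]
}}

```text
t: 28.45
tcp_pos: [0.6256, 0.0031, 0.1239]
tcp_rot: [[0.1, 0.995, 0.005], [0.995, -0.1, -0.012], [-0.012, 0.006, -1.0]]
force: [0.0, -0.7, -1.2]
gripper_width: 0.0299
```

```bash
python3 - <<'E'
from h import *
snap('wrist','w25')
plan([0.43,-0.06,0.2],113,op=0);s=bot.read_state();print(s['tcp_rot'][:,2],s['force'])
E
```

```text
t 28.5 at [0.6276 0.003  0.1274] yaw 84.26 rows 5 j [-0.09  0.52  0.03  1.07 -0.01  1.58]
[[0, -1.65, -3.81, -1.45, -5.75], [0, -1.26, -3.95, -1.45, -5.75], [0, -0.85, -4.06, -1.46, -5.75], [0, -0.45, -4.12, -1.45, -5.74], [0, -0.03, -4.15, -1.45, -5.75]]
[ 0.00993917 -0.01297937 -0.99986637] [ 0.51788604 -0.96199518  1.19419586]
```

View pics/w25.png

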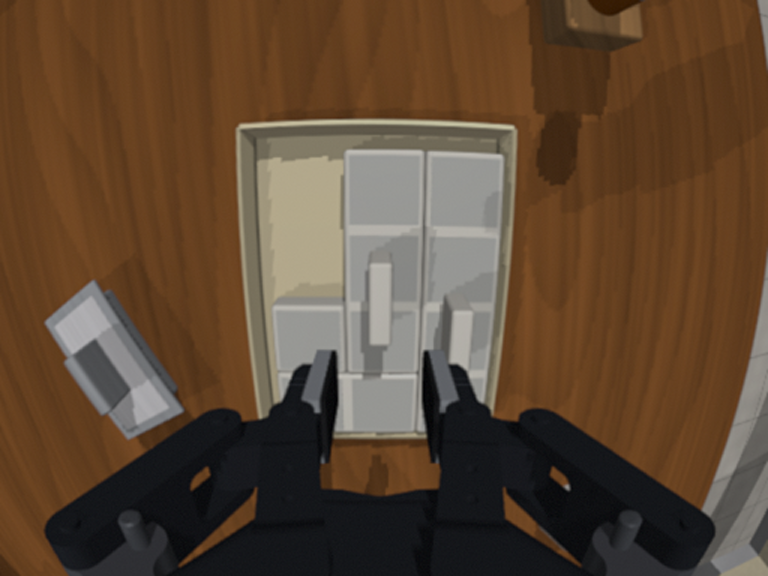

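```bash
python3 - <<'E'
from h import *
for fn,q in (('w25',[[95,281],[47,321],[127,438],[182,409]]),):
    ci,im=load('wrist',fn)
    P=onplane(ci,np.array(q)/1.5,.026,True)[:,:2]; print(P.round(4),P.mean(0),(np.linalg.norm(P-np.roll(P,-1,0),axis=1)*1000).round(1))
    e=P[2]-P[1]+P[3]-P[0]; print(np.degrees(np.arctan2(e[1],e[0])))
plan([0.43,-0.06,0.2],113,op=0)
E
```

```text
[[ 0.4445  0.0281]
 [ 0.3887  0.0046]
 [ 0.4275 -0.0926]
 [ 0.485  -0.0671]] [ 0.43642874 -0.03173304] [ 60.6 104.6  62.9 103.5]
-67.61340053829807
t 28.5 at [0.6276 0.003  0.1274] yaw 84.26 rows 5 j [-0.09  0.52  0.03  1.07 -0.01  1.58]
[[0, -1.65, -3.81, -1.45, -5.75], [0, -1.26, -3.95, -1.45, -5.75], [0, -0.85, -4.06, -1.46, -5.75], [0, -0.45, -4.12, -1.45, -5.74], [0, -0.03, -4.15, -1.45, -5.75]]
```

```bash
python3 - <<'E'
from h import *
plan([0.445,-0.055,0.16],112.4,op=0,step=2.8)
E
```

```text
t 28.5 at [0.6276 0.003  0.1274] yaw 84.26 rows 7 j [-0.09  0.52  0.03  1.07 -0.01  1.58]
[[0, -1.08, -2.51, -0.47, -4.02], [0, -0.91, -2.59, -0.46, -4.02], [0, -0.72, -2.63, -0.47, -4.02], [0, -0.54, -2.69, -0.46, -4.02], [0, -0.35, -2.71, -0.47, -4.02]]
[[0, -0.15, -2.74, -0.46, -4.02], [0, 0.04, -2.73, -0.47, -4.02]]
```

{"api": "move_arm", "payload": {
  "moves": [
    [0,-1.1,-2.5,-0.5,-4],
    [0,-0.9,-2.6,-0.5,-4],
    [0,-0.7,-2.6,-0.5,-4],
    [0,-0.5,-2.7,-0.5,-4],
    [0,-0.4,-2.7,-0.5,-4]
  ]
}}

```text
t: 29.0
tcp_pos: [0.5001, -0.0413, 0.1514]
tcp_rot: [[-0.261, 0.965, 0.02], [0.965, 0.261, -0.016], [-0.021, 0.015, -1.0]]
force: [0.6, -0.5, 0.7]
gripper_width: 0.0423
```

{"api": "move_arm", "payload": {
  "moves": [
    [0,-0.2,-2.7,-0.5,-4],
    [0,0,-2.0,-0.2,-4],
    [0,0,-0.7,0,0],
    [0,0,0,0,0]
  ]
}}

```text
t: 29.4
tcp_pos: [0.4454, -0.0619, 0.1573]
tcp_rot: [[-0.394, 0.919, 0.021], [0.919, 0.394, -0.018], [-0.025, 0.012, -1.0]]
force: [0.2, -0.3, 1.1]
gripper_width: 0.0426
```

```bash
python3 - <<'E'
from h import *
snap('wrist','w26')
plan([0.437,-0.032,0.16],112.4,op=0);s=bot.read_state();print(s['tcp_rot'][:,2],s['force'])
E
```

```text
t 29.45 at [ 0.4459 -0.0617  0.1573] yaw 113.23 rows 1 j [-0.27  0.15 -0.42  0.97 -0.01  0.89]
[[0, 3.08, 0.36, -0.27, 0.83]]
[ 0.02116015 -0.0180801  -0.9996126 ] [ 0.70859448 -0.31856109 -0.75824341]
```

View pics/w26.png

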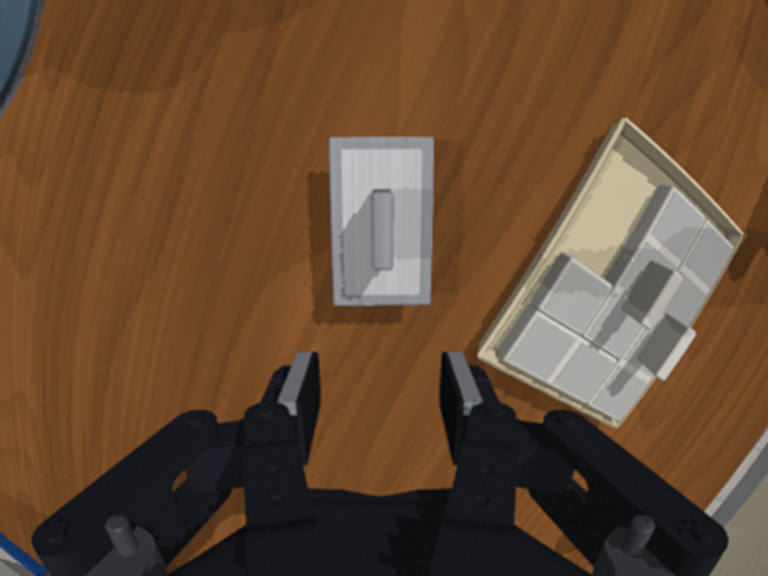

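```bash
python3 - <<'E'
from h import *
ci,im=load('wrist','w26')
P=onplane(ci,np.array([[330,138],[433,138],[430,304],[335,305]])/1.5,.026,True)[:,:2]; print(P.mean(0).round(4),(np.linalg.norm(P-np.roll(P,-1,0),axis=1)*1000).round(1))
e=P[1]-P[2]+P[0]-P[3]; print(np.degrees(np.arctan2(e[1],e[0])))
P=onplane(ci,np.array([[373,190],[392,190],[373,270],[393,269]])/1.5,.056,True)[:,:2]; print('handle',P.mean(0).round(4),P.round(4))
E
```

```text
[ 0.4363 -0.0319] [ 61.9 105.8  61.8 106.1]
113.62030639080034
handle [ 0.4356 -0.0309] [[ 0.4219 -0.0125]
 [ 0.4314 -0.0085]
 [ 0.4395 -0.0539]
 [ 0.4496 -0.0489]]
```

{"api": "move_arm", "payload": {
  "moves": [
    [0,1.5,0.1,1.5,0],
    [0,1.5,0.1,2.5,0],
    [0,0.2,0,1.5,0],
    [0,0,0,0.5,0],
    [0,0,0,0,0]
  ]
}}

```text
t: 29.95
tcp_pos: [0.4439, -0.0317, 0.0951]
tcp_rot: [[-0.391, 0.92, 0.028], [0.92, 0.392, -0.019], [-0.029, 0.019, -0.999]]
force: [0.3, -0.2, 0.1]
gripper_width: 0.0425
```

```bash
python3 - <<'E'
from h import *
snap('wrist','w27')
plan([0.436,-0.0315,0.031],113.4,op=0);s=bot.read_state();print(s['tcp_rot'][:,2],s['force'])
E
```

```text
t 30.0 at [ 0.4442 -0.0319  0.0955] yaw 113.04 rows 2 j [-0.21  0.19 -0.55  0.8  -0.01  0.96]
[[0, 0.18, -0.37, 3.23, -0.18], [0, 0.18, -0.37, 3.22, -0.18]]
[ 0.02922384 -0.01905808 -0.99939119] [-0.55164635  0.71137188 -0.76372974]
```

View pics/w27.png

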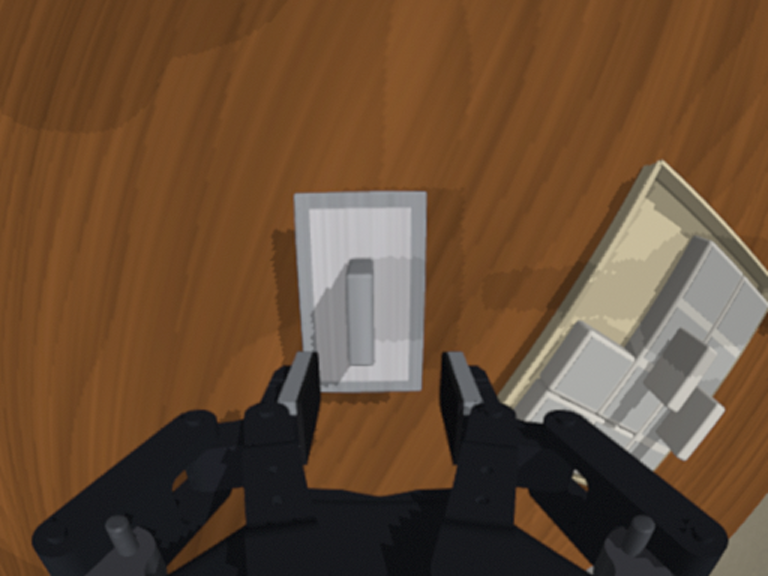

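{"api": "move_arm", "payload": {
  "moves": [
    [0,0.3,-0.5,2.0,-0.2],
    [0,0.2,-0.4,2.0,-0.2],
    [0,0.1,-0.2,1.0,0],
    [0,0,0,0.3,0],
    [0,0,0,0,0]
  ]
}}

```text
t: 30.5
tcp_pos: [0.4403, -0.0336, 0.045]
tcp_rot: [[-0.396, 0.918, 0.039], [0.918, 0.397, -0.021], [-0.035, 0.028, -0.999]]
force: [-0.2, 0.3, 0.1]
gripper_width: 0.0426
```

```bash
python3 - <<'E'
from h import *
snap('wrist','w28')
plan([0.436,-0.0315,0.031],113.4,op=0);s=bot.read_state();print(s['tcp_rot'][:,2],s['force'])
E
```

```text
t 30.55 at [ 0.4406 -0.0336  0.0452] yaw 113.32 rows 1 j [-0.21  0.24 -0.64  0.65 -0.01  0.95]
[[0, 0.38, -0.33, 1.42, -0.08]]
[ 0.03976144 -0.0212912  -0.99898234] [-1.03051808 -0.54884716  0.25642125]
```

View pics/w28.png

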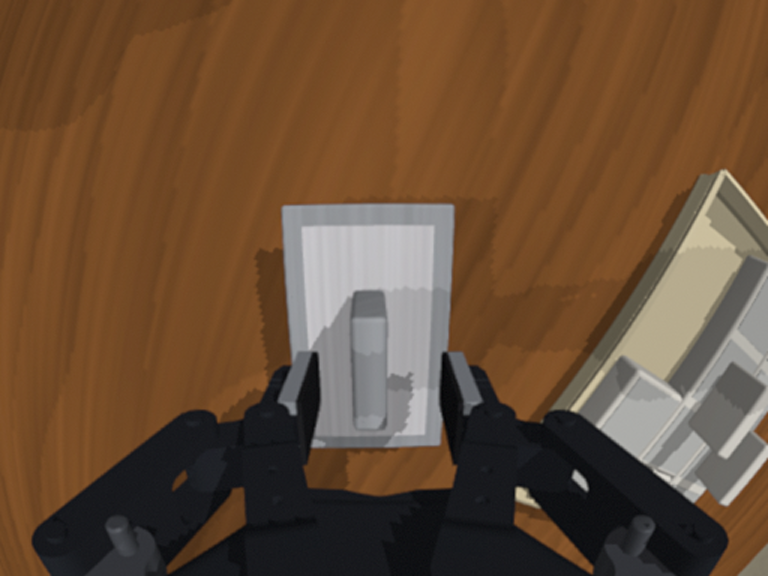

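{"api": "move_arm", "payload": {
  "moves": [
    [0,0.4,-0.4,0.8,0],
    [0,0.1,-0.1,0.5,0],
    [0,0,0,0.2,0],
    [0,0,0,0,0]
  ]
}}

```text
t: 30.95
tcp_pos: [0.4361, -0.0316, 0.0306]
tcp_rot: [[-0.395, 0.918, 0.044], [0.918, 0.397, -0.022], [-0.037, 0.031, -0.999]]
force: [0.2, -0.1, 0.5]
gripper_width: 0.0425
```

```bash
python3 - <<'E'
from h import *
plan([0.436,-0.0315,0.031],113.4,op=0);s=bot.read_state();print(s['tcp_rot'][:,2],s['force'])
E
```

```text
t 30.95 at [ 0.4361 -0.0316  0.0306] yaw 113.3 rows 1 j [-0.21  0.25 -0.68  0.6  -0.01  0.95]
[[0, 0.01, -0.01, -0.04, -0.1]]
[ 0.04351623 -0.02206084 -0.99880912] [ 0.24256786 -0.05176101  0.473348  ]
```

{"api": "move_arm", "payload": {
  "moves": [
    [-1,0,0,0,0],
    [-1,0,0,0,0],
    [-1,0,0,0,0],
    [-1,0,0,0,0]
  ]
}}

```text
t: 31.35
tcp_pos: [0.4359, -0.0318, 0.0312]
tcp_rot: [[-0.395, 0.918, 0.043], [0.918, 0.396, -0.023], [-0.038, 0.03, -0.999]]
force: [-0.2, -0.3, -1.4]
gripper_width: 0.0109
```

{"api": "move_arm", "payload": {
  "moves": [
    [-1,0,0,-1,0],
    [-1,0,0,-2,0],
    [-1,0,0,-3,0],
    [-1,0,0,-3,0],
    [-1,0,0,-2,0]
  ]
}}

```text
t: 31.85
tcp_pos: [0.427, -0.0282, 0.1432]
tcp_rot: [[-0.395, 0.918, 0.034], [0.918, 0.396, -0.02], [-0.032, 0.023, -0.999]]
force: [0.8, 0.6, -1.5]
gripper_width: 0.0111
```

```bash
python3 - <<'E'
from h import *
snap('wrist','w29')
s=bot.read_state();print(s['tcp_pos'],s['tcp_rot'],s['force'])
# tin target: site relative to big site, tight (57,84) -> plus gaps
a=np.radians(84.2);x=np.array([np.cos(a),np.sin(a)]);y=np.array([-x[1],x[0]])
for g in (3,4): print(g,(np.array([.666,-.024])+x*(.057+g/1000)+y*(.084+g/1000)).round(4))
E
```

```text
[ 0.42885197 -0.02848715  0.14599622] [[-0.39545626  0.91767286  0.03861182]
 [ 0.91783029  0.39641188 -0.02109945]
 [-0.03466857  0.02709519 -0.9990315 ]] [1.17957354 0.18815609 0.79604254]
3 [0.5855 0.0445]
4 [0.5846 0.0456]
```

View pics/w29.png

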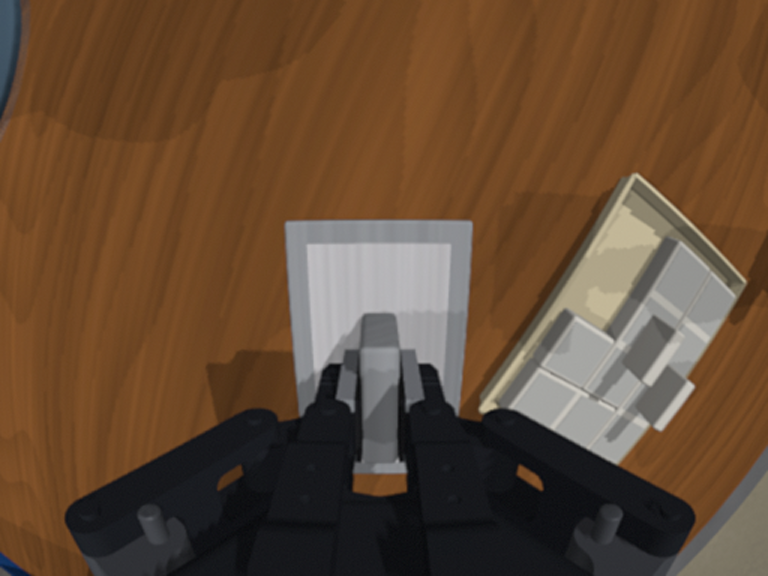

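```bash
python3 - <<'E'
from h import *
ci,im=load('wrist','w29'); s=bot.read_state(); R=s['tcp_rot'];p=s['tcp_pos']
q=np.array([[286,222],[471,222],[295,330],[466,330]])/1.5
c,d=ray(ci,q,True); n=R[:,2]; t=((p+n*.0052-c)@n)/(d@n); print((((c+d*t[:,None]-p)@R)*1000).round(1))
plan([0.584,0.045,0.14],84.2,op=-1,step=2.8)
E
```

```text
[[ 54.3 -32.6   5.2]
 [ 54.3  28.8   5.2]
 [ 16.  -31.4   5.2]
 [ 16.   29.1   5.2]]
t 31.9 at [ 0.4289 -0.0285  0.146 ] yaw 113.31 rows 7 j [-0.2   0.1  -0.51  0.92 -0.01  0.96]
[[-1, 0.09, 2.45, 0.09, 4.16], [-1, 0.26, 2.44, 0.08, 4.16], [-1, 0.44, 2.41, 0.09, 4.16], [-1, 0.62, 2.38, 0.08, 4.15], [-1, 0.78, 2.32, 0.09, 4.16]]
[[-1, 0.95, 2.26, 0.08, 4.16], [-1, 1.12, 2.18, 0.09, 4.16]]
```

{"api": "move_arm", "payload": {
  "moves": [
    [-1,0.1,1.5,0,4.2],
    [-1,0.3,2.5,0,4.2],
    [-1,0.4,2.5,0,4.2],
    [-1,0.6,2.5,0,4.2],
    [-1,0.8,2.5,0,4.2]
  ]
}}

```text
t: 32.4
tcp_pos: [0.5362, 0.0212, 0.151]
tcp_rot: [[-0.023, 0.999, 0.04], [0.999, 0.024, -0.022], [-0.023, 0.039, -0.999]]
force: [0.0, 0.0, -1.9]
gripper_width: 0.0109
```

{"api": "move_arm", "payload": {
  "moves": [
    [-1,1.0,2.3,0,4.1],
    [-1,1.1,1.7,0,4.1],
    [-1,0.3,0.7,0,0],
    [-1,0,0,0,0]
  ]
}}

```text
t: 32.8
tcp_pos: [0.5875, 0.0462, 0.1507]
tcp_rot: [[0.123, 0.992, 0.039], [0.992, -0.122, -0.021], [-0.016, 0.041, -0.999]]
force: [-0.3, -0.3, -2.0]
gripper_width: 0.0105
```

```bash
python3 - <<'E'
from h import *
snap('wrist','w30')
plan([0.584,0.046,0.10],84.2,op=-1);s=bot.read_state();print(s['tcp_rot'][:,2],s['force'])
E
```

```text
t 32.85 at [0.5867 0.0461 0.1506] yaw 82.93 rows 2 j [-0.02  0.41 -0.09  1.04 -0.02  1.67]
[[-1, -0.02, -0.13, 2.53, -0.64], [-1, -0.02, -0.14, 2.53, -0.63]]
[ 0.03822168 -0.02106404 -0.99904725] [ 0.31113571 -0.16235665 -1.85810921]
```

View pics/w30.png

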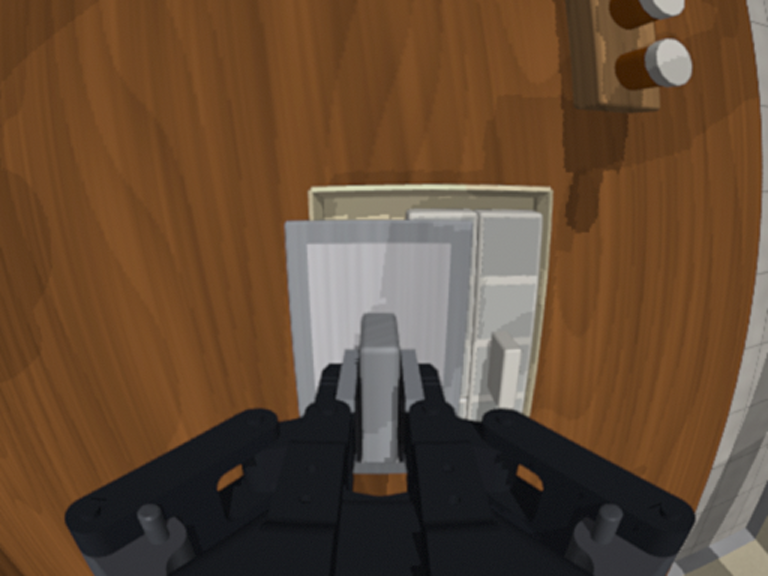

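{"api": "move_arm", "payload": {
  "moves": [
    [-1,0.1,-0.5,2.0,-0.7],
    [-1,0.1,-0.4,2.0,-0.6],
    [-1,0,-0.1,1.0,0],
    [-1,0,0,0.4,0],
    [-1,0,0,0,0]
  ]
}}

```text
t: 33.35
tcp_pos: [0.5748, 0.0456, 0.0953]
tcp_rot: [[0.099, 0.994, 0.036], [0.995, -0.098, -0.022], [-0.019, 0.038, -0.999]]
force: [0.6, -0.8, -1.6]
gripper_width: 0.0104
```

```bash
python3 - <<'E'
from h import *
snap('wrist','w31')
plan([0.583,0.0465,0.07],84.2,op=-1);s=bot.read_state();print(s['tcp_rot'][:,2],s['force'])
E
```

```text
t 33.4 at [0.5751 0.0456 0.0957] yaw 84.32 rows 1 j [-0.02  0.43 -0.21  0.9  -0.02  1.65]
[[-1, 0.16, 0.78, 2.57, 0.12]]
[ 0.03644889 -0.0222389  -0.99908804] [ 0.59015099 -0.65221338 -0.80042925]
```

View pics/w31.png

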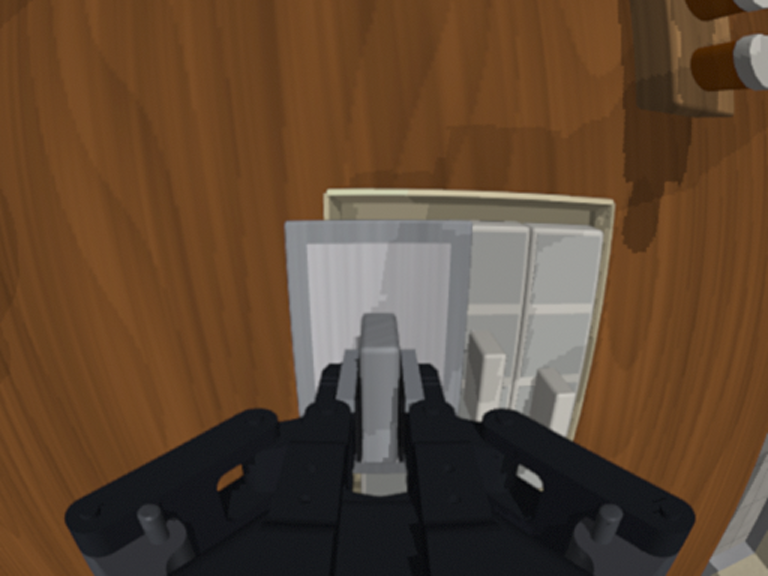

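{"api": "move_arm", "payload": {
  "moves": [
    [-1,0.15,0.6,1.0,0.1],
    [-1,0.05,0.1,1.0,0],
    [-1,0,0,0.4,0],
    [-1,0,0,0,0]
  ]
}}

```text
t: 33.8
tcp_pos: [0.5863, 0.0462, 0.0721]
tcp_rot: [[0.101, 0.994, 0.041], [0.995, -0.1, -0.022], [-0.018, 0.043, -0.999]]
force: [-0.3, -0.1, -1.7]
gripper_width: 0.0108
```

```bash
python3 - <<'E'
from h import *
snap('wrist','w32')
plan([0.583,0.0465,0.06],84.2,op=-1);s=bot.read_state();print(s['tcp_rot'][:,2],s['force'])
E
```

```text
t 33.85 at [0.5863 0.0462 0.0723] yaw 84.2 rows 1 j [-0.02  0.46 -0.22  0.85 -0.02  1.65]
[[-1, -0.0, -0.33, 1.23, 0.0]]
[ 0.04115171 -0.02236129 -0.99890265] [ 0.13119452 -0.5040214  -2.2105186 ]
```

View pics/w32.png

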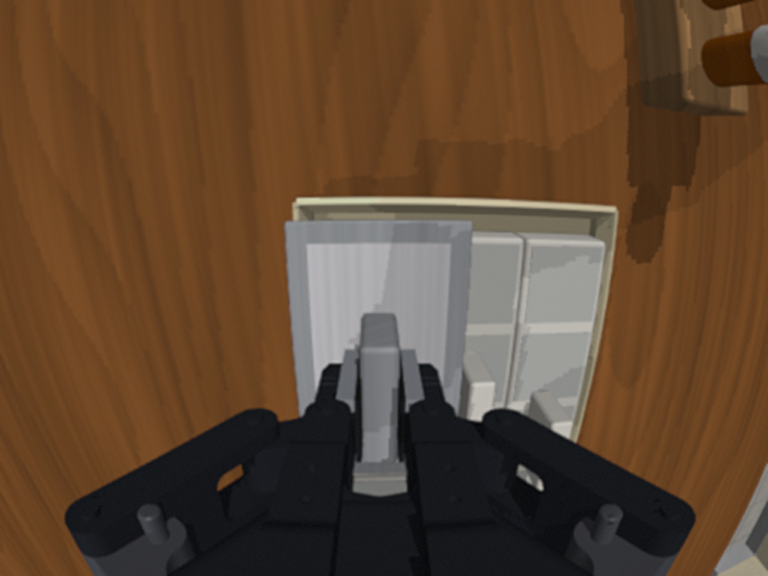

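```bash
python3 - <<'E'
from h import *
ci,im=load('wrist','w32')
P=onplane(ci,np.array([[294,200],[617,208]])/1.5,.02,True)[:,:2]; print(P.round(4)); e=P[0]-P[1]; L=np.linalg.norm(e); print(L, np.degrees(np.arctan2(e[1],e[0]))-90)
a=np.radians(84);x=np.array([np.cos(a),np.sin(a)]);y=np.array([-x[1],x[0]])
# desired tin centre: tray centre +(92.5-4.5-44, 70.5-4.5-22)... middle of slack = far inner corner minus slack/2
for p,s in ((P[0],1),(P[1],-1)):
    c=p-x*.1005-y*.0785*s; print('centre',c.round(4),'tin target (mid slack)',(c+x*(.0925-.0045-.044)+y*(.0705-.0045-.022)).round(4))
E
```

```text
[[0.5575 0.1051]
 [0.7105 0.0888]]
0.15394991720383602 83.93088339504308
centre [ 0.625  -0.0031] tin target (mid slack) [0.5859 0.0453]
centre [ 0.622 -0.003] tin target (mid slack) [0.5828 0.0454]
```

{"api": "move_arm", "payload": {
  "moves": [
    [-1,0,-0.4,0.8,0],
    [-1,0,-0.1,0.8,0],
    [-1,0,0,0.3,0],
    [-1,0,0,0,0]
  ]
}}

```text
t: 34.25
tcp_pos: [0.5815, 0.0464, 0.0516]
tcp_rot: [[0.101, 0.994, 0.041], [0.995, -0.1, -0.022], [-0.018, 0.043, -0.999]]
force: [0.1, 0.3, -2.5]
gripper_width: 0.0108
```

```bash
python3 - <<'E'
from h import *
plan([0.583,0.0465,0.045],84.2,op=-1);s=bot.read_state();print(s['tcp_rot'][:,2],s['force'])
E
```

```text
t 34.25 at [0.5815 0.0464 0.0516] yaw 84.22 rows 1 j [-0.02  0.48 -0.26  0.8  -0.02  1.65]
[[-1, 0.03, 0.14, 0.66, 0.02]]
[ 0.04116231 -0.02237103 -0.998902  ] [ 0.0689689   0.29737003 -2.46623176]
```

{"api": "move_arm", "payload": {
  "moves": [
    [-1,0,0.1,0.5,0],
    [-1,0,0,0.3,0]
  ]
}}

```text
t: 34.45
tcp_pos: [0.5833, 0.0461, 0.0436]
tcp_rot: [[0.101, 0.994, 0.042], [0.995, -0.1, -0.022], [-0.018, 0.044, -0.999]]
force: [-0.6, 0.6, -1.7]
gripper_width: 0.0111
```

{"api": "move_arm", "payload": {
  "moves": [
    [-1,0,0,0.4,0],
    [-1,0,0,0.2,0]
  ]
}}

```text
t: 34.65
tcp_pos: [0.5838, 0.0459, 0.037]
tcp_rot: [[0.101, 0.994, 0.042], [0.995, -0.1, -0.022], [-0.018, 0.044, -0.999]]
force: [-0.3, 0.1, -2.0]
gripper_width: 0.0109
```

```bash
python3 - <<'E'
from h import *
snap('wrist','w33'); snap('scene','s33')
im=cv2.imread('pics/raw_s33.png'); cv2.imwrite('pics/s33c.png',cv2.resize(im[150:290,200:360],None,fx=4,fy=4,interpolation=cv2.INTER_CUBIC))
plan([0.583,0.0465,0.035],84.2,op=-1);s=bot.read_state();print(s['tcp_rot'][:,2],s['force'])
E
```

```text
t 34.75 at [0.5837 0.0459 0.0371] yaw 84.21 rows 1 j [-0.02  0.49 -0.27  0.77 -0.02  1.65]
[[-1, 0.05, -0.08, 0.21, 0.01]]
[ 0.04208124 -0.02236302 -0.99886389] [ 0.14581814 -0.00942032 -1.49655531]
```

View pics/w33.png

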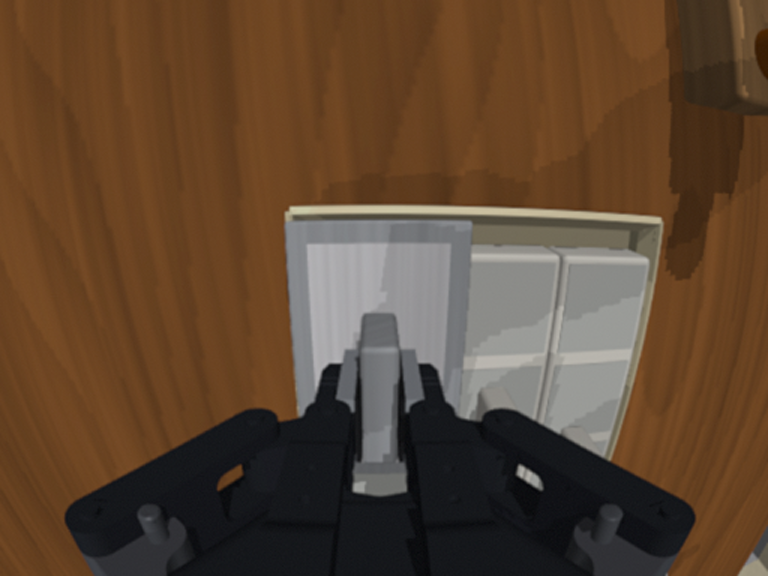

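View pics/s33c.png

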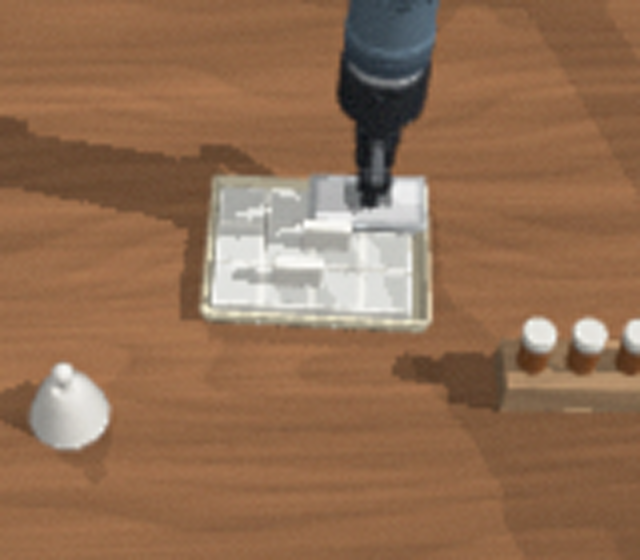

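{"api": "move_arm", "payload": {
  "moves": [
    [-1,0,0,0.2,0],
    [-1,0,0,0.15,0]
  ]
}}

```text
t: 34.95
tcp_pos: [0.5847, 0.0462, 0.0355]
tcp_rot: [[0.101, 0.994, 0.044], [0.995, -0.1, -0.022], [-0.017, 0.046, -0.999]]
force: [-5.3, 1.6, 13.3]
gripper_width: 0.0108
```

{"api": "move_arm", "payload": {
  "moves": [
    [-1,0,0,0.15,0]
  ]
}}

```text
t: 35.05
tcp_pos: [0.5846, 0.0462, 0.0355]
tcp_rot: [[0.101, 0.994, 0.044], [0.995, -0.1, -0.022], [-0.018, 0.046, -0.999]]
force: [-4.4, 1.6, 11.0]
gripper_width: 0.0112
```

{"api": "move_arm", "payload": {
  "moves": [
    [-0.2,0,0,0,0],
    [-0.2,0,0,0,0],
    [-0.2,0,0,0,0],
    [-0.2,0,0,0,0]
  ]
}}

```text
t: 35.45
tcp_pos: [0.5864, 0.0462, 0.0372]
tcp_rot: [[0.101, 0.994, 0.048], [0.995, -0.1, -0.023], [-0.018, 0.05, -0.999]]
force: [-0.8, 0.0, -0.3]
gripper_width: 0.0343
```

{"api": "move_arm", "payload": {
  "moves": [
    [-0.2,0,0,-1.5,0],
    [-0.2,0,0.1,-2.5,0],
    [-0.2,0,0.1,-3,0],
    [-0.2,0,0,-4,0],
    [-0.2,0,0,-4,0]
  ]
}}

```text
t: 35.95
tcp_pos: [0.5757, 0.0492, 0.1833]
tcp_rot: [[0.101, 0.994, 0.032], [0.995, -0.101, -0.022], [-0.019, 0.034, -0.999]]
force: [1.4, -0.2, -0.6]
gripper_width: 0.0343
```

```bash
python3 - <<'E'
from h import *
snap('wrist','w34'); s=bot.read_state(); print(s['tcp_pos'],s['force'])
E
```

```text
[0.57921949 0.04930906 0.19091501] [1.17737431 0.1588378  4.21433651]
```

View pics/w34.png

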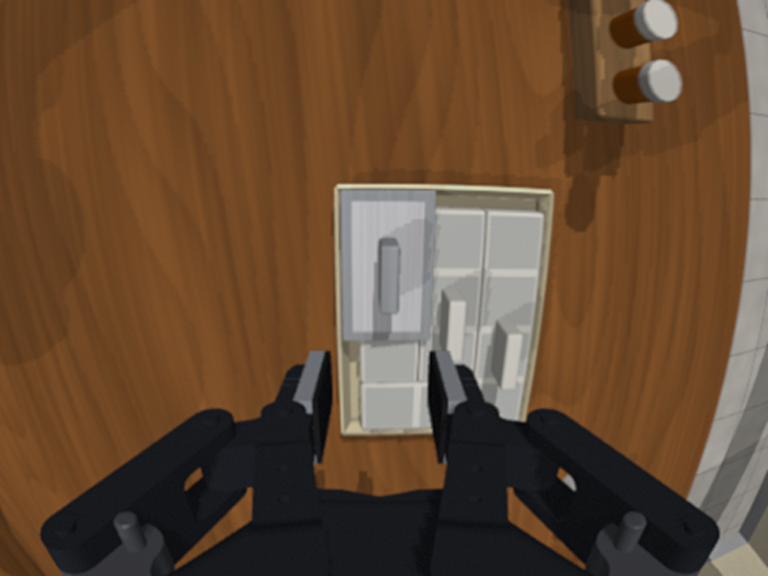

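{"api": "move_arm", "payload": {
  "moves": [
    [0,-2,-3,-1,0],
    [0,-2,-3,-1,0],
    [0,-2,-3,0,0],
    [0,-2,-2,0,0],
    [0,0,0,0,0]
  ]
}}

```text
t: 36.5
tcp_pos: [0.4616, -0.0207, 0.2102]
tcp_rot: [[0.099, 0.994, 0.053], [0.995, -0.098, -0.024], [-0.018, 0.055, -0.998]]
force: [0.6, 0.4, -0.3]
gripper_width: 0.0429
```

```bash
python3 - <<'E'
from h import *
snap('wrist','w35'); snap('scene','s35'); snap('top','t35')
a=cv2.imread('pics/raw_s35.png')[150:290,160:410]; b=cv2.imread('pics/raw_t35.png')[110:290,100:400]
cv2.imwrite('pics/s35c.png',cv2.resize(a,None,fx=3,fy=3,interpolation=cv2.INTER_CUBIC)); cv2.imwrite('pics/t35c.png',cv2.resize(b,None,fx=2.5,fy=2.5,interpolation=cv2.INTER_CUBIC))
ci,im=load('wrist','w34')
P=onplane(ci,np.array([[341,190],[437,190],[432,340],[343,341]])/1.5,.030,True)[:,:2]; print(P.round(4).tolist(),P.mean(0).round(4),(np.linalg.norm(P-np.roll(P,-1,0),axis=1)*1000).round(1))
e=P[1]-P[2]+P[0]-P[3]; print(np.degrees(np.arctan2(e[1],e[0])))
E
```

```text
[[0.5613, 0.102], [0.6244, 0.0957], [0.6137, -0.0116], [0.5494, -0.0049]] [0.5872 0.0453] [ 63.5 107.8  64.6 107.5]
83.97041604900168
```

View pics/s35c.png

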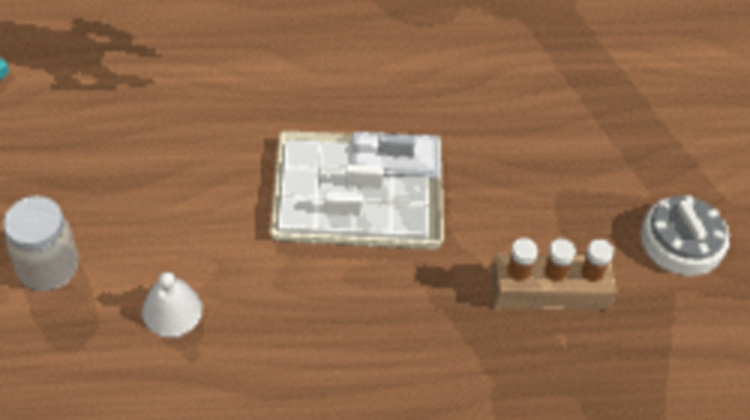

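View pics/t35c.png

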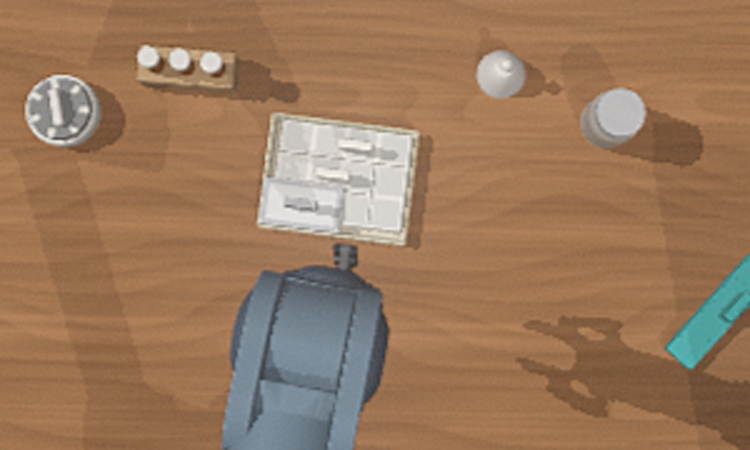

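View pics/w35.png

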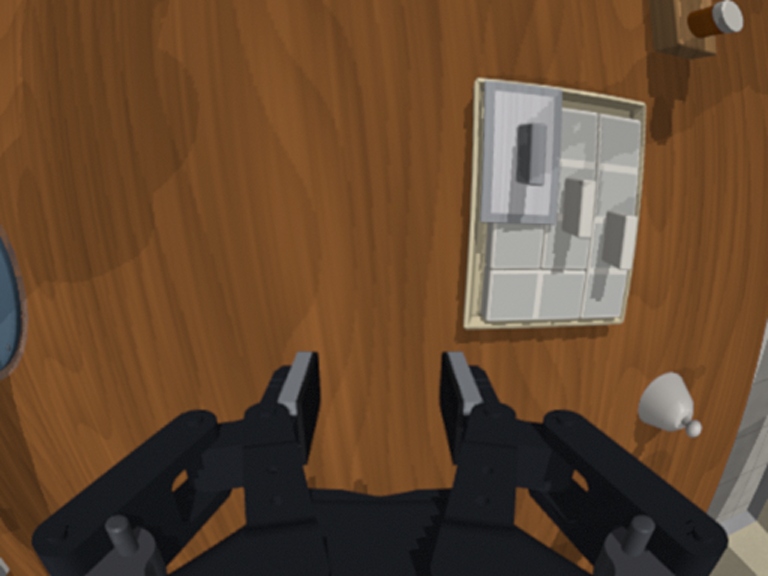

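The wrist view shows all three parts nested in the tray with the tin lid at display (522,150), and the gripper is clear. I'm handing in the job.

```bash
python3 -c "
from plant import bot
print(bot.finish_job(), bot.read_state()['t'])"
```

```text
the job is handed in; nothing more can be done
the job is handed in; nothing more can be done
```

I packed both white L cases and the steel tin into the cream tray and handed the job in at about 36.7 s of the 72 s allowed. The big case went in first, pushed into the far-right corner. The small case was then nested in its elbow, and the tin went in last in the space left. I released all three and backed the arm clear.

**Checks that agreed:**
- **Fit:** the small case's handle sits 24.5 / 42 mm from the big case's; a perfectly tight fit is 24 / 42 mm.
- **Tin flat:** at the height it should have on the tray floor, the lid measures about 107.6 x 64 mm against the true 107 x 63 mm. It is turned 84.0°, matching the tray. It touched down within 0.3 mm of the expected height.
- **Forces:** the highest reading I saw was about 15 N.
- **Others:** in the last top and scene pictures the dispenser, jar, vial block, bell and turquoise case look unmoved. I judged this by eye and did not measure it.

**Checks that disagreed:**
- The tool leaned by up to about 10° while I was over the small case, because each row keeps the leftover error of the one before. I spent about 9 s levelling it before the grasp. It was about 2.7° at the tin's release.
- Tray-centre readings from the different pictures differed by up to 4 mm. Pushing the two cases up against the corner and each other made up for this, and the tin was aimed at the middle of its gap.

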